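Pack and latch the loan-router case

TASK

The loan router goes out today. If the mouse or the eraser has been left in the case, take it out and set it down on the desk, the mouse the right way up; lay every USB power adapter and memory stick that lies in front of the laptop (not the adapter back by the pen pot) in the case, in the bay beside the router on top of the notebook. Then shut the lid, raise the latch's lever, hook its wire loop over the keeper on the lid and snap the lever down so that the case is latched; leave the pens and the binder clip where they are.

Things in the scene. Friction and masses are not known exactly. Their poses are not given: they have to be found in the camera images.
- case: hard case, fast on the desk, 170 mm deep (x), 250 wide (y), 122 high shut: base 84, lid 38, walls 5. Origin: centre of underside, z up. Front face x = -85 carries the latch; lid hinges at the back, x = +85. Foam floor 22 mm above the desk; a divider 6 mm thick at y = 0, top 72 mm above the desk, makes two bays, 160 (x) by 117 mm, centred at y = +61 and -61
- lid (a joint): lid angle, rad: 0 shut, 1.5 to 1.7 (upright) at the start, stop at 1.75. The hinge is stiff (0.32 N m), so the lid stays where it is left and must be pressed right down; push on its flat outer top face
- lid_hinge (a point): middle of the lid's hinge line at the back of the case (case x = +85, z = 84 mm); its axes turn with the lid and are the case's when shut
- lid_edge (a point): middle of the lid's front upper edge when shut: 170 mm from the hinge line along the lid, and 38 mm from the rim plane on the outer side. The flat outer top runs from here back to above the hinge
- keeper (a point): the bar's seat in the steel keeper hook (22 mm wide) on the lid's front face: 6.5 mm out from the face, 16 mm above the lid's rim (100 mm above the desk, lid shut). The hook opens upward: a shelf under the seat and a lip 8.5 to 11.5 mm out from the face, its top 4 mm above the seat. The bar goes in from above between lip and lid. Axes: the lid's, which are the case's when shut
- lever (a joint): latch lever angle, rad: 0 closed (hanging down the case front), 1.57 straight out, stop at 2.45 (out and up). Stays where left (0.024 N m friction). The bar clears the keeper's lip only with the lever above about 2.1. With the loop hooked, lowering the lever stretches a spring (about 3 N at its end); below 0.48 it is past centre and from about 0.35 it snaps shut by itself
- lever_pivot (a point): lever's pivot: 14 mm out from the middle of the case's front face, 74 mm above the desk; axis along the case's y
- lever_tip (a point): middle of the lever's free end, 64 mm from its pivot. The lever is a steel strip 24 mm wide (along the case's y), 3 mm thick; its last 13 mm stand clear of the loop's bar. To close it, push on the side the loop lies on at the start: the upper side when straight out, the outer side when hanging; this face lies 3.5 mm off the pivot axis
- loop (a joint): angle of the wire loop against the lever, rad: 0 as latched, 3.07 lying back on the lever (start: about there). It swings freely and falls by gravity to either side of upright: back on the lever, or against the lid's front
- loop_pivot (a point): pivot of the loop on the lever, 13 mm from the lever's pivot, nearly towards the lever's end (0.2 rad to the case side when closed); axis along the case's y
- loop_bar (a point): middle of the loop's cross bar: steel wire 4 mm thick, 40 mm wide over its two legs (along the case's y), 35.5 mm from the loop's pivot. Can be gripped over the outer sides of the legs, which straddle the lever and the keeper
- router: white router, 105 x 150 x 76 mm, standing in one of the case's two bays (either one), its 150 mm along the case's x. Origin: centre of its underside
- booklet: tan spiral notebook, 148 x 109 x 13 mm over its spiral (10 mm at the cover), flat on the foam of the other bay; the parts are laid on it. Origin: centre of its underside
- mouse: white computer mouse, 104 (own x) x 62 (own y) x 35 mm, rounded: about 54 mm across where the fingers hold it. In some starts it lies on the notebook in the case, right way up, its length along the case's y; otherwise it is absent. Origin: centre of its underside
- eraser: eraser in a paper sleeve, 18 (own x) x 44 (own y) x 12 mm. In some starts it lies flat on the notebook in the case; otherwise it is absent. Never there together with the mouse. Origin: centre of its underside
- clip: black binder clip, 14 x 32 x 34 mm, standing on the desk among the parts, not part of the kit; absent in some starts. Origin: centre of its underside
- pen_white: white pen with a blue end, 138 mm long (own y), 11 mm thick, not part of the kit. Origin: centre of its underside
- pen_red: white pen with a red end, 142 mm long (own y), 11 mm thick, not part of the kit. Origin: centre of its underside
- adapter1: white USB charger block, 42 x 42 x 26 mm (own x, y, z), with prongs 16 mm long at its +y end; the block runs from y = -29 to +13 mm, the prongs on to +29 mm. Flat on the desk, z up; origin in the underside. Part of the router kit; may be absent
- adapter2: white USB charger block, 42 x 42 x 26 mm (own x, y, z), with prongs 16 mm long at its +y end; the block runs from y = -29 to +13 mm, the prongs on to +29 mm. Flat on the desk, z up; origin in the underside. Part of the router kit; may be absent
- stick1: USB memory stick with a metal plug, 18 x 53 x 8 mm (long in its own y), flat on the desk. Origin: centre of its underside. Part of the router kit; may be absent
- stick2: USB memory stick with a metal plug, 18 x 53 x 8 mm (long in its own y), flat on the desk. Origin: centre of its underside. Part of the router kit; may be absent
- stick3: USB memory stick with a metal plug, 18 x 53 x 8 mm (long in its own y), flat on the desk. Origin: centre of its underside. Part of the router kit; may be absent

How it is judged:
On the way, in this order (a step that is already met when the one before it is completed fails the run):
1. every adapter and memory stick from the desk lies in the bay beside the router, and no mouse or eraser is left there (x of adapter1 in the frame of case between -0.08 and 0.08 m and z of adapter1 in the frame of case between 0.015 and 0.075 m and ((y of router in the frame of case above 0 m and y of adapter1 in the frame of case between -0.12 and 0 m) or (y of router in the frame of case below 0 m and y of adapter1 in the frame of case between 0 and 0.12 m)) and x of adapter2 in the frame of case between -0.08 and 0.08 m and z of adapter2 in the frame of case between 0.015 and 0.075 m and ((y of router in the frame of case above 0 m and y of adapter2 in the frame of case between -0.12 and 0 m) or (y of router in the frame of case below 0 m and y of adapter2 in the frame of case between 0 and 0.12 m)) and x of stick1 in the frame of case between -0.08 and 0.08 m and z of stick1 in the frame of case between 0.015 and 0.075 m and ((y of router in the frame of case above 0 m and y of stick1 in the frame of case between -0.12 and 0 m) or (y of router in the frame of case below 0 m and y of stick1 in the frame of case between 0 and 0.12 m)) and x of stick2 in the frame of case between -0.08 and 0.08 m and z of stick2 in the frame of case between 0.015 and 0.075 m and ((y of router in the frame of case above 0 m and y of stick2 in the frame of case between -0.12 and 0 m) or (y of router in the frame of case below 0 m and y of stick2 in the frame of case between 0 and 0.12 m)) and x of stick3 in the frame of case between -0.08 and 0.08 m and z of stick3 in the frame of case between 0.015 and 0.075 m and ((y of router in the frame of case above 0 m and y of stick3 in the frame of case between -0.12 and 0 m) or (y of router in the frame of case below 0 m and y of stick3 in the frame of case between 0 and 0.12 m)) and height (world z) of each of mouse, eraser below 0.017 m and angle between mouse's own z axis and vertical below 0.35 rad), for 0.2 s.
2. the lid is shut (value of joint lid below 0.03 rad), for 0.2 s.
3. the loop's bar is behind the keeper's lip (value of joint lid below 0.03 rad and x of loop_bar in the frame of keeper between -0.003 and 0.01 m and z of loop_bar in the frame of keeper above -0.006 m), for 0.2 s.
4. the lever is snapped down (value of joint lid below 0.03 rad and value of joint lever below 0.12 rad), for 0.2 s.
At the end, for the whole second after the job is handed in: Every part lies in the bay beside the router, below 75 mm; mouse (right way up) or eraser lies on the desk; router and notebook in their bays; lid within 0.03 rad of shut; loop bar behind the keeper's lip, within 6 mm of the seat's height; lever within 0.12 rad of closed (all of step 1 and all of step 4 and x of booklet in the frame of case between -0.08 and 0.08 m and z of booklet in the frame of case between 0.015 and 0.075 m and ((y of router in the frame of case above 0 m and y of booklet in the frame of case between -0.12 and 0 m) or (y of router in the frame of case below 0 m and y of booklet in the frame of case between 0 and 0.12 m)) and x of router in the frame of case between -0.03 and 0.03 m and z of router in the frame of case between 0.015 and 0.035 m and y of router in the frame of case between -0.085 and 0.085 m and x of loop_bar in the frame of keeper between -0.003 and 0.01 m and z of loop_bar in the frame of keeper between -0.006 and 0.006 m); the robot touches nothing.
It fails at once if a pen or the binder clip is pushed more than 6 cm from its place (distance of any of clip, pen_white, pen_red from where it was at the start of the episode above 0.06 m).
Of adapter1, adapter2, stick1, stick2, stick3 only 3 to 5 are there at a start; the rules pass over those that are not, and their reading is None.
Of mouse, eraser, clip only 1 to 1 are there at a start; the rules pass over those that are not, and their reading is None.
At some moment in a run one of adapter1, adapter2, stick1, stick2, stick3 may be knocked a few centimetres aside while the robot is not near it.
Once in a run the grip may slacken for a moment while it holds something.
It also fails if it takes over 210 s, if anything falls off the work surface, if the arm or the gripper's body presses on something with over 40 N, if the wrist force passes 120 N, or if a joint passes its speed limit or range.

ROBOT

A 7-joint arm with a two-finger parallel gripper is mounted at the origin on a cart in front of the work surface, level with it; the furniture and walls round the work are solid. World frame = base frame: x ahead of the robot, y to its left, z up, the work surface at z = 0. Lengths are in m, angles in rad, forces in N, time in s.
With the tool pointing down it reaches from about 0.4 to 0.85 m from the base axis. Payload 4.5 kg.
Tool frame: the origin (TCP) lies at the very end of the fingers, on their centre line; the grasp point (between the pads) lies 19 mm behind it; z points along the fingers, y is the line along which they close (so a half turn about z gives the same grasp; the last joint's range is limited). The gripper opens to 88 mm and grips with 3 to 60 N. Pads are 18 mm wide; open, the fingers measure 123 mm over their backs; the gripper's body (75 mm by 187 mm) begins 45 mm behind the grasp point.
Start: joints at [-1.271, 0.689, -0.195, 1.565, 0.157, 0.902, -0.215], TCP at [0.164, 0.603, 0.239] pointing down, gripper open.
Joint ranges: [-3.01, 3.01], [-0.46, 2.08], [-1.47, 1.51], [0.13, 2.56], [-1, 4.14], [0.04, 2.09], [-2.66, 2.66]. Speed limits (rad/s): [2.57, 2.57, 3.14, 3.14, 3.14, 3.14, 3.14].

INTERFACE

Orientations are given as a unit quaternion [x, y, z, w].
In Python, from plant import r, eyes, nets gives the robot as it stands.
- The arm moves only by the shell command python3 -m pendant 'ROWS' [FORCE]. ROWS is JSON, a list of rows, each an object of numbers: "claw": the opening, from 0 (shut) to 1 (fully open); "dx", "dy", "dz": the shift along the world's x, y, z in mm; "twist": the turn about the world's z in rad. In form: [{"claw": .., "dx": .., "dy": .., "dz": .., "twist": ..}, ...]. A call has 1 to 8 rows; each row is the pose to reach, as a shift and turn from the pose commanded when the call began; what a row does not reach only later rows make up. A row lasts 1/10 s, in which the tool goes at most 50 mm and 8.59 degrees, less where a joint would pass 70% of its speed; a pose out of reach is approached as far as the arm can. A call with a gripper value outside its range is refused whole. The fingers move at their own pace and stop on an object; FORCE is the grip in N (left out, the last holds). Time passes only in rows, so rows that repeat a pose let the fingers close. It gives the time, the measured TCP pose, the force, the opening and the grip force at its end, in the units of the state.
- r.get_state(): the state, without advancing time (a new reading comes with each control period).
- eyes.snapshot(name): name is "scene" or "top" or "wrist"; returns (picture, depth): 480x640x3 uint8, blue, green, red; 480x640 float32, m along the optical axis (not along the pixel's ray), 0 where there is no reading.
- eyes.camera_info(name): a dict with "K" (3x3 intrinsics, pixels), "world_to_cam" (4x4, takes a point from world to camera coordinates); the wrist camera has in their place "T_tool_cam" (4x4, takes a point from camera to tool coordinates, whose origin is the TCP and whose axes are the flange's). Camera axes: x right, y down, z forward; pixel columns grow to the right and rows downward; lengths in m; the calibration is good to about 2 mm. A picture is of the moment at which its call begins: read the wrist's pose just before it. camera_info takes no time and is no camera call.
- r.finish_job(): hands the job in; it is judged then, once.
Trained networks look in the newest picture that a camera, given by its name, has taken for a name from the list of things; names that differ only in an ending like _2 or _b are one class to them, and where a whole thing is asked for, a point or a joint stands for the part that bears it (a point fixed in the world has none). Each returns a list of dicts, best first, with "confidence" (0 to 1); they miss things now and then, are a little off and sometimes report something else, mostly with a low value. They report only what shows in the picture. A call takes as long as a camera call.
- nets.spot_in(camera, query): "box" ([left, top, width, height] as shares, 0 to 1, of the picture: columns of its width, rows of its height, round what is visible of it).
- nets.place_of(camera, query): "position" ([column, row] as shares, 0 to 1, of the picture: columns of its width, rows of its height: a listed point, or the origin of a listed thing).
The state is a dict: "clock": time; "q": joint angles; "qd": joint speeds; "joint_torque": joint torques, N m; "tool_pos": TCP position; "eef_rot": TCP orientation; "contact_force": force on the tool from outside, world axes, zero at the start; "moment": the same for the moment, N m; "opening": opening from 0.0 (shut) to 1.0 (fully open); "finger_force": force on a finger pad.
Only numpy, scipy, OpenCV 4.12 (cv2) and the standard library are available. Lean on these libraries where they do the work, as an engineer would, in place of code of your own. Each camera call takes 0.05 s, during which the arm holds its last target. There are 200 camera calls.

## Working session

There is one attempt and no reset: what is moved stays moved. The work goes in short steps, Python scripts to look and compute and a shell command to move; the robot and the scene stay as the last step left them, time stands still between calls to the robot, and variables do not carry over. Pictures are saved under pics/ and viewed, at most 18 in all, crops included, and the job is handed in when it is done.

```bash
ls; mkdir -p pics; cat > h.py <<'E'
import numpy as np, cv2
from plant import r, eyes, nets
from scipy.spatial.transform import Rotation as R
def cam(name):
    ci=eyes.camera_info(name); K=np.array(ci["K"])
    if name=="wrist":
        s=r.get_state(); T=np.eye(4); T[:3,:3]=R.from_quat(s["eef_rot"]).as_matrix(); T[:3,3]=s["tool_pos"]
        return K, T@np.array(ci["T_tool_cam"])
    return K, np.linalg.inv(np.array(ci["world_to_cam"]))
def snap(name,f=None):
    K,T=cam(name); im,d=eyes.snapshot(name)
    if f: cv2.imwrite("pics/"+f,im)
    return im,d,K,T
def cloud(d,K,T):
    v,u=np.mgrid[0:480,0:640]
    P=np.stack([(u-K[0,2])/K[0,0]*d,(v-K[1,2])/K[1,1]*d,d,np.ones_like(d)],-1)@T.T
    P=P[...,:3]; P[d<=0]=np.nan; return P
def onplane(uv,K,T,z):
    ray=T[:3,:3]@np.linalg.solve(K,[uv[0],uv[1],1.]); return T[:3,3]+ray*(z-T[2,3])/ray[2]
def proj(p,K,T):
    c=np.linalg.inv(T)@np.append(p,1); q=K@c[:3]; return q[:2]/q[2]
E
python3 - <<'E'
from h import *
s=r.get_state(); print(s["clock"],s["tool_pos"],s["eef_rot"],s["opening"])
for n in ["scene","top"]:
    im,d,K,T=snap(n,n+"0.png"); P=cloud(d,K,T); print(n,T[:3,3].round(3),T[:3,2].round(2))
    for q in ["case","router","booklet","mouse","eraser","clip","adapter1","stick1","pen_white","pen_red","lid_hinge","lid_edge","keeper","lever_pivot","lever_tip","loop_bar"]:
        for o in nets.place_of(n,q)[:6]:
            if o["confidence"]<.25: continue
            u,v=o["position"][0]*640,o["position"][1]*480
            print(q,round(o["confidence"],2),int(u),int(v),P[min(int(v),479),min(int(u),639)].round(3))
E
```

```text
pics
0.0 [0.16406872 0.60241509 0.2379149 ] [ 1.32487839e-01  9.91184196e-01 -9.27079020e-04 -5.82902358e-05] 0.9985348133756375
scene [-0.169 -0.567  1.089] [ 0.54  0.41 -0.74]
case 0.74 249 244 [0.481 0.156 0.034]
router 0.73 266 223 [0.519 0.125 0.098]
booklet 0.95 237 248 [0.455 0.173 0.031]
eraser 0.58 231 253 [0.428 0.167 0.04 ]
eraser 0.53 402 277 [ 0.644 -0.201  0.005]
stick1 0.47 347 279 [ 0.554 -0.098  0.009]
stick1 0.46 415 333 [ 0.52  -0.311  0.007]
stick1 0.44 321 299 [ 0.473 -0.079 -0.001]
pen_white 0.5 402 276 [ 0.646 -0.2    0.006]
pen_red 0.62 349 249 [ 0.645 -0.041  0.   ]
pen_red 0.31 218 203 [0.502 0.273 0.095]
lid_hinge 0.86 222 201 [0.515 0.272 0.093]
lid_edge 0.91 201 146 [0.517 0.314 0.249]
keeper 0.82 206 147 [0.508 0.285 0.265]
lever_pivot 0.54 276 244 [0.486 0.066 0.089]
lever_tip 0.52 294 242 [0.577 0.088 0.002]
lever_tip 0.25 420 335 [ 0.521 -0.323  0.01 ]
loop_bar 0.73 234 248 [0.443 0.171 0.043]
loop_bar 0.6 278 242 [0.499 0.071 0.082]
loop_bar 0.46 286 242 [0.499 0.045 0.099]
loop_bar 0.27 347 249 [ 0.644 -0.035 -0.003]
top [0.478 0.    1.   ] [ 0.08 -0.01 -1.  ]
case 0.8 227 271 [0.501 0.181 0.021]
router 0.97 228 241 [0.555 0.166 0.097]
booklet 0.8 225 298 [0.448 0.179 0.045]
booklet 0.62 301 274 [0.495 0.029 0.11 ]
eraser 0.7 228 306 [0.432 0.173 0.045]
stick1 0.72 356 239 [ 0.57  -0.08   0.008]
stick1 0.68 355 281 [ 0.483 -0.079  0.009]
stick1 0.59 469 259 [ 0.531 -0.313  0.01 ]
pen_white 0.56 418 200 [ 0.652 -0.209  0.01 ]
pen_red 0.8 337 201 [ 0.648 -0.04   0.012]
lid_hinge 0.7 175 261 [0.517 0.265 0.09 ]
lid_edge 0.8 113 259 [0.512 0.313 0.253]
lid_edge 0.56 467 260 [ 0.528 -0.309  0.011]
keeper 0.87 123 259 [0.512 0.292 0.266]
keeper 0.74 278 270 [0.502 0.073 0.084]
keeper 0.3 276 268 [0.506 0.077 0.082]
lever_pivot 0.76 276 270 [0.502 0.077 0.079]
lever_tip 0.96 302 273 [0.499 0.03  0.001]
lever_tip 0.56 272 269 [0.504 0.085 0.081]
loop_bar 0.59 293 274 [0.495 0.044 0.103]
```

View pics/top0.png

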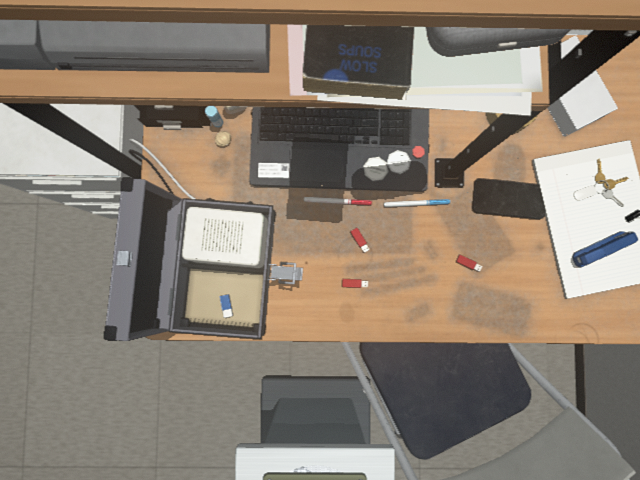

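View pics/scene0.png

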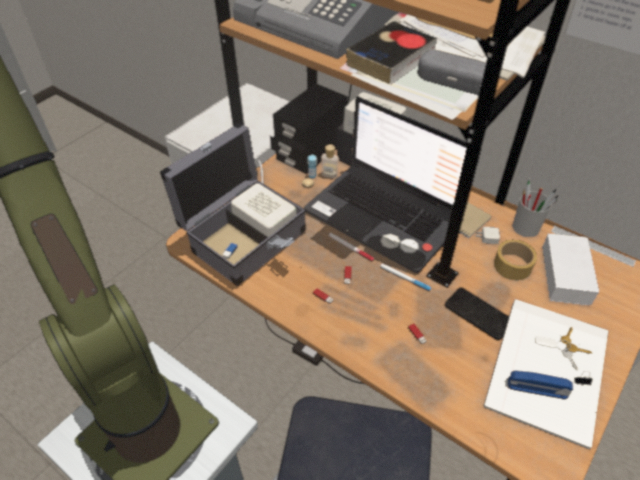

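The top view shows three red sticks at about (360,239), (355,283) and (469,263). A blue and white eraser lies on the notebook at (226,306), and the router is in the far bay. There are no adapters in front of the laptop. The pens are at (338,201) and (417,203). The case front, with its latch at (288,273), faces world -y. The scene view agrees.

```bash
python3 - <<'E'
from h import *
im,d,K,T=snap("top"); P=cloud(d,K,T)
hsv=cv2.cvtColor(im,cv2.COLOR_BGR2HSV)
def blob(name,box,mask,z):
    x,y,w,h=box; m=np.zeros((480,640),np.uint8); m[y:y+h,x:x+w]=mask[y:y+h,x:x+w]
    v,u=np.nonzero(m); p=np.array([onplane((a,b),K,T,z)[:2] for a,b in zip(u,v)],np.float32)
    c,s,a=cv2.minAreaRect(p); bp=cv2.boxPoints((c,s,a)); e=[bp[1]-bp[0],bp[2]-bp[1]]; L=max(e,key=np.linalg.norm)
    zz=np.nanmedian(P[...,2][m>0])
    print(name,np.round(c,4),np.round(s,3),"long dir deg",np.degrees(np.arctan2(L[1],L[0])).round(1),"z",zz.round(4),len(u))
ns=lambda: None
red=((hsv[...,1]>150)&((hsv[...,0]<6)|(hsv[...,0]>172)))
Z=np.nan_to_num(P[...,2])
for n,b in [("s1",(343,222,34,36)),("s2",(335,272,42,22)),("s3",(450,248,40,30))]:
    blob(n+"red",b,red,.008); blob(n+"h",b,(Z>.0045)&(Z<.02),.006)
blob("eraser h",(213,285,28,38),Z>.0405,.045)
blue=(hsv[...,1]>120)&(hsv[...,0]>95)&(hsv[...,0]<125); blob("eraser blue",(213,285,28,38),blue,.046)
rim=(Z>.077)&(Z<.092); blob("rim",(172,190,110,160),rim,.084)
blob("router",(172,190,110,160),(Z>.094)&(Z<.105),.098)
# lid top region & loop/lever
for n in ["lid_hinge","lid_edge","keeper","lever_pivot","lever_tip","loop_bar","loop_pivot"]:
    print(n,[(round(o["confidence"],2),np.round(np.array(o["position"])*[640,480],1)) for o in nets.place_of("top",n)[:2]])
big=cv2.resize(im[180:350,95:385],None,fx=2.7,fy=2.7,interpolation=cv2.INTER_CUBIC); cv2.imwrite("pics/crop1.png",big)
E
```

```text
s1red [ 0.5738 -0.0848] [0.035 0.014] long dir deg 32.7 z 0.0084 76
s1h [ 0.5687 -0.0914] [0.057 0.068] long dir deg -3.5 z 0.0081 215
s2red [ 0.4791 -0.0715] [0.012 0.035] long dir deg -89.5 z 0.0086 84
s2h [ 0.4818 -0.0786] [0.04  0.083] long dir deg -87.1 z 0.0085 211
s3red [ 0.5249 -0.3077] [0.035 0.014] long dir deg 63.8 z 0.0093 90
s3h [ 0.5238 -0.3187] [0.047 0.087] long dir deg -77.1 z 0.0087 217
eraser h [0.4329 0.1781] [0.044 0.019] long dir deg 11.8 z 0.0437 200
eraser blue [0.4393 0.1784] [0.024 0.013] long dir deg 14.0 z 0.0435 22
rim [0.5066 0.1699] [0.267 0.205] long dir deg 1.9 z 0.0844 2450
router [0.5725 0.1908] [0.175 0.114] long dir deg 84.2 z 0.0975 4034
lid_hinge [(0.58, array([173.3, 262.7])), (0.25, array([120.2, 259.3]))]
lid_edge []
keeper [(0.65, array([122.6, 256.3]))]
lever_pivot [(0.87, array([275.5, 272.6]))]
lever_tip [(0.55, array([304.6, 271.5])), (0.32, array([416.2, 202.8]))]
loop_bar [(0.53, array([292.6, 276.4])), (0.27, array([112.3, 258.3]))]
loop_pivot [(0.59, array([277.6, 271.9]))]
```

View pics/crop1.png

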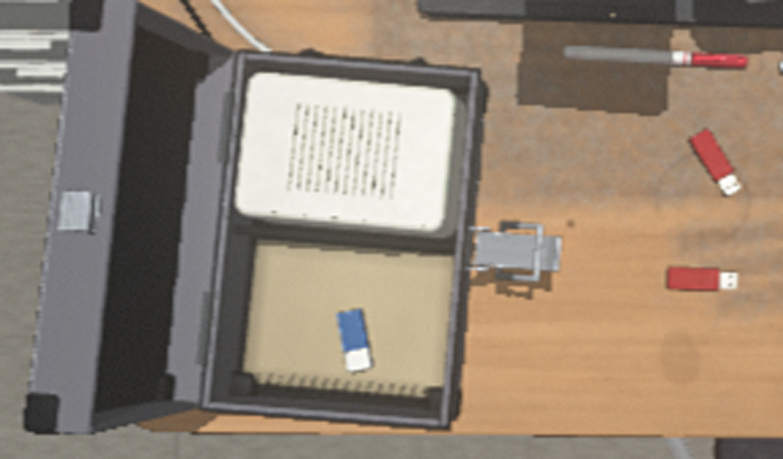

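The crop confirms the layout. The case x axis points at about 85° in the world, the lever stands straight out with the loop lying back on it, and the eraser sits on the notebook. I'll go over the lid to the eraser.

```bash
python3 -m pendant '[{"claw":0.6,"dz":50},{"dz":100,"twist":-0.15,"claw":0.6},{"dz":130,"dx":20,"dy":-30,"twist":-0.3,"claw":0.6},{"dz":130,"dx":50,"dy":-78,"twist":-0.45,"claw":0.6},{"dz":130,"dx":75,"dy":-118,"twist":-0.6,"claw":0.6},{"dz":130,"dx":100,"dy":-158,"twist":-0.75,"claw":0.6},{"dz":130,"dx":125,"dy":-198,"twist":-0.9,"claw":0.6},{"dz":130,"dx":150,"dy":-238,"twist":-1.05,"claw":0.6}]' 10
python3 -m pendant '[{"claw":0.6,"dx":26,"dy":-40},{"claw":0.6,"dx":52,"dy":-80},{"claw":0.6,"dx":78,"dy":-125},{"claw":0.6,"dx":100,"dy":-160},{"claw":0.6,"dx":119,"dy":-186},{"claw":0.6,"dx":119,"dy":-186,"dz":-50},{"claw":0.6,"dx":119,"dy":-186,"dz":-100,"twist":-0.046},{"claw":0.6,"dx":119,"dy":-186,"dz":-150,"twist":-0.046}]'
python3 - <<'E'
from h import *
s=r.get_state(); print(s["clock"],s["tool_pos"],s["eef_rot"],s["q"])
im,d,K,T=snap("wrist","w1.png"); P=cloud(d,K,T); print(T.round(3))
for n in ["eraser","router","booklet"]:
  print(n,[(round(o["confidence"],2),np.round(np.array(o["position"])*[640,480],1)) for o in nets.place_of("wrist",n)[:2]])
E
```

```text
2.1 [0.1641558  0.6030723  0.23873202] [1.32497691e-01 9.91183314e-01 2.34272516e-05 4.10062343e-06] [-1.27120925  0.68911269 -0.19458699  1.5653091   0.15730407  0.90250702
 -0.21510582]
[[ 0.263  0.926  0.27   0.093]
 [ 0.965 -0.252 -0.074  0.622]
 [-0.     0.28  -0.96   0.385]
 [ 0.     0.     0.     1.   ]]
eraser []
router []
booklet []validation failed for argument at $[0]...
validation failed for argument at $[0]...
```

View pics/w1.png

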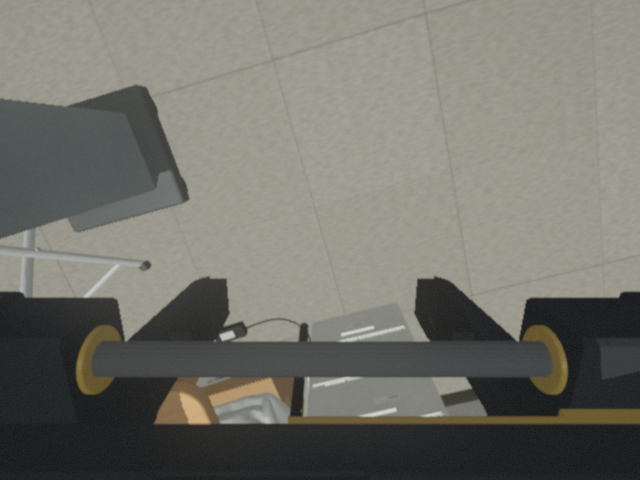

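The view shows only the floor, because the calls were refused: every row needs all five keys. The camera hangs 73 mm off the tool's +x side and the body is long along the closing line. To stay clear of the lid I'll grip with the closing line along world y and the TCP at y ≈ 0.152, so the fingers drag the eraser to the middle.

```bash
python3 -m pendant '[{"claw":1,"dx":0,"dy":0,"dz":50,"twist":0},{"claw":1,"dx":0,"dy":0,"dz":100,"twist":0},{"claw":1,"dx":20,"dy":-30,"dz":130,"twist":0.05},{"claw":1,"dx":45,"dy":-72,"dz":130,"twist":0.1},{"claw":1,"dx":70,"dy":-112,"dz":130,"twist":0.15},{"claw":1,"dx":95,"dy":-152,"dz":130,"twist":0.2},{"claw":1,"dx":120,"dy":-192,"dz":130,"twist":0.265},{"claw":1,"dx":145,"dy":-232,"dz":130,"twist":0.265}]' 10
python3 -m pendant '[{"claw":1,"dx":26,"dy":-42,"dz":0,"twist":0},{"claw":1,"dx":52,"dy":-84,"dz":0,"twist":0},{"claw":1,"dx":76,"dy":-126,"dz":0,"twist":0},{"claw":1,"dx":100,"dy":-168,"dz":0,"twist":0},{"claw":1,"dx":124,"dy":-205,"dz":0,"twist":0},{"claw":1,"dx":124,"dy":-218,"dz":-45,"twist":0},{"claw":1,"dx":124,"dy":-218,"dz":-90,"twist":0},{"claw":1,"dx":124,"dy":-218,"dz":-130,"twist":0}]'
cat > w.py <<'E'
from h import *
import sys
s=r.get_state(); print(s["clock"],s["tool_pos"].round(4),R.from_quat(s["eef_rot"]).as_matrix()[:,1].round(3),"f",s["contact_force"].round(1),s["opening"].round(3),s["finger_force"],"q",np.round(s["q"],2))
E
python3 w.py; python3 - <<'E'
from h import *
im,d,K,T=snap("wrist","w2.png"); P=cloud(d,K,T)
Z=np.nan_to_num(P[...,2]); 
hsv=cv2.cvtColor(im,cv2.COLOR_BGR2HSV)
for n in ["eraser","router"]:
  for o in nets.place_of("wrist",n)[:1]:
    u,v=np.array(o["position"])*[640,480]; print(n,o["confidence"],int(u),int(v),P[int(v),int(u)])
E
```

```text
clock: 3.1
tool_pos: [0.31, 0.3693, 0.3689]
eef_rot: [-0.0, 1.0, 0.0, 0.0]
contact_force: [0.2, 0.4, -0.1]
opening: 1.002
finger_force: 0.0
clock: 3.9
tool_pos: [0.4334, 0.1521, 0.2376]
eef_rot: [0.001, 1.0, 0.0, 0.0]
contact_force: [0.9, -0.1, 0.7]
opening: 1.003
finger_force: 0.0
eraser 0.63 348 204 [0.4260635  0.17889005 0.04375549]
router 0.87 341 316 [0.52277093 0.17015697 0.09693362]Traceback (most recent call last):
  File "w.py", line 3, in <module>
    s=r.get_state(); print(s["clock"],s["tool_pos"].round(4),R.from_quat(s["eef_rot"]).as_matrix()[:,1].round(3),"f",s["contact_force"].round(1),s["opening"].round(3),s["finger_force"],"q",np.round(s["q"],2))
                                                                                                                                                 ^^^^^^^^^^^^^^^^^^
AttributeError: 'float' object has no attribute 'round'
```

View pics/w2.png

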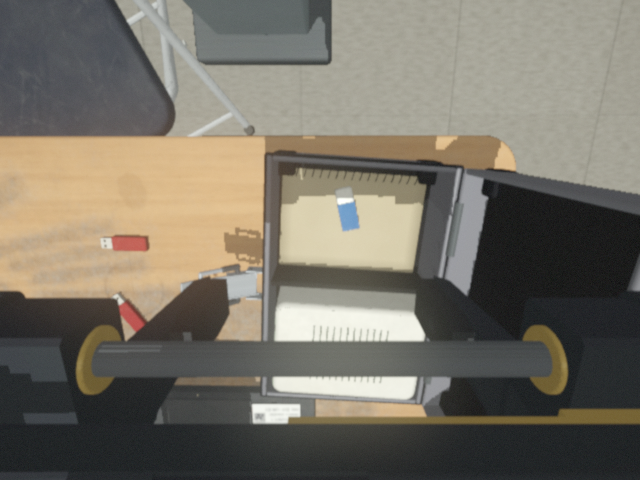

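The wrist view shows the eraser at (348,210) on the notebook and the router below it. The front rim is near column 268, the back rim near 458, and the open lid to the right of that. The latch is at (235,287) and two sticks are at the left.

```bash
sed -i 's/s\["opening"\].round(3)/round(float(s["opening"]),3)/' w.py; python3 w.py; python3 - <<'E'
from h import *
im,d,K,T=snap("wrist"); P=cloud(d,K,T)
for v in (175,200,225,250):
    row=P[v]; m=(abs(row[:,2]-.084)<.006); us=np.nonzero(m)[0]
    g=np.split(us,np.nonzero(np.diff(us)>3)[0]+1)
    print(v,[(int(a[0]),int(a[-1]),row[a[0]].round(4)[:2].tolist(),row[a[-1]].round(4)[:2].tolist()) for a in g if len(a)>3])
    print("  cols at z",[(u,row[u].round(3).tolist()) for u in (275,440,452,470,490,520)])
m=(P[...,2]>.039)&(P[...,2]<.05); m[:180]=0;m[240:]=0;m[:,:320]=0;m[:,370:]=0
c,s,a=cv2.minAreaRect(P[m][:,:2].astype(np.float32)); print("eraser",c,s,a)
u=np.mgrid[0:480,0:640][1]
m=(abs(P[...,2]-.097)<.003)&(u>270)&(u<420); print("router x-range",np.nanmin(P[m][:,0]))
E
```

```text
4.05 [0.4319 0.1525 0.2377] [ 0.001  1.    -0.002] f [-0.4  0.8  1. ] 0.999 0.0 q [-0.32  0.48 -0.18  2.05  0.14  0.63  0.98]
175 [(264, 272, [0.3906, 0.1015], [0.3907, 0.1084]), (452, 465, [0.3905, 0.2665], [0.3898, 0.2751])]
  cols at z [(275, [0.393, 0.108, 0.061]), (440, [0.394, 0.269, 0.045]), (452, [0.391, 0.266, 0.082]), (470, [0.389, 0.275, 0.098]), (490, [0.386, 0.281, 0.122]), (520, [0.472, 0.781, -0.712])]
200 [(264, 271, [0.4126, 0.1006], [0.4128, 0.1068]), (449, 488, [0.4134, 0.2678], [0.4113, 0.2973])]
  cols at z [(275, [0.418, 0.106, 0.054]), (440, [0.417, 0.267, 0.057]), (452, [0.413, 0.269, 0.083]), (470, [0.412, 0.282, 0.088]), (490, [0.41, 0.294, 0.099]), (520, [0.404, 0.301, 0.131])]
225 [(263, 271, [0.4356, 0.0987], [0.4367, 0.1054]), (445, 483, [0.4361, 0.2654], [0.4338, 0.2958])]
  cols at z [(275, [0.444, 0.105, 0.048]), (440, [0.439, 0.265, 0.068]), (452, [0.434, 0.269, 0.088]), (470, [0.434, 0.285, 0.089]), (490, [0.431, 0.297, 0.1]), (520, [0.422, 0.3, 0.137])]
250 [(263, 270, [0.4593, 0.0977], [0.4603, 0.1038]), (440, 478, [0.4612, 0.2642], [0.4578, 0.2952])]
  cols at z [(275, [0.473, 0.103, 0.042]), (440, [0.461, 0.264, 0.078]), (452, [0.458, 0.271, 0.088]), (470, [0.458, 0.288, 0.087]), (490, [0.451, 0.296, 0.108]), (520, [0.439, 0.299, 0.145])]
eraser (0.4312956929206848, 0.17795459926128387) (0.043778032064437866, 0.01804688759148121) 11.812357902526855
router x-range 0.5084889061237977
```

```bash
python3 -m pendant '[{"claw":0.73,"dx":0,"dy":13,"dz":-20,"twist":0},{"claw":0.73,"dx":0,"dy":13,"dz":-65,"twist":0},{"claw":0.73,"dx":0,"dy":13,"dz":-110,"twist":0},{"claw":0.73,"dx":0,"dy":13,"dz":-150,"twist":0},{"claw":0.73,"dx":0,"dy":13,"dz":-180,"twist":0},{"claw":0.73,"dx":0,"dy":13,"dz":-201,"twist":0},{"claw":0.73,"dx":0,"dy":13,"dz":-201,"twist":0}]'
python3 -m pendant '[{"claw":0.1,"dx":0,"dy":0,"dz":0,"twist":0},{"claw":0.1,"dx":0,"dy":0,"dz":0,"twist":0},{"claw":0.1,"dx":0,"dy":0,"dz":0,"twist":0},{"claw":0.1,"dx":0,"dy":0,"dz":0,"twist":0},{"claw":0.1,"dx":0,"dy":0,"dz":0,"twist":0},{"claw":0.1,"dx":0,"dy":0,"dz":0,"twist":0},{"claw":0.1,"dx":0,"dy":0,"dz":0,"twist":0}]' 12
```

```text
clock: 4.8
tool_pos: [0.4344, 0.1671, 0.0374]
eef_rot: [-0.0, 1.0, 0.0, 0.0]
contact_force: [-0.7, 0.2, 0.4]
opening: 0.731
finger_force: 0.0
clock: 5.5
tool_pos: [0.4333, 0.1662, 0.0379]
eef_rot: [0.0, 1.0, 0.0, 0.0]
contact_force: [0.4, -0.4, 4.4]
opening: 0.196
finger_force: 12.0
```

```bash
python3 -m pendant '[{"claw":0.1,"dx":0,"dy":0,"dz":45,"twist":0},{"claw":0.1,"dx":0,"dy":0,"dz":90,"twist":0},{"claw":0.1,"dx":0,"dy":0,"dz":130,"twist":0},{"claw":0.1,"dx":0,"dy":-45,"dz":130,"twist":0},{"claw":0.1,"dx":5,"dy":-95,"dz":130,"twist":0},{"claw":0.1,"dx":10,"dy":-140,"dz":130,"twist":0},{"claw":0.1,"dx":15,"dy":-185,"dz":130,"twist":0},{"claw":0.1,"dx":20,"dy":-230,"dz":130,"twist":0}]' 15
python3 -m pendant '[{"claw":0.1,"dx":0,"dy":-45,"dz":0,"twist":0},{"claw":0.1,"dx":0,"dy":-90,"dz":0,"twist":0},{"claw":0.1,"dx":0,"dy":-125,"dz":-25,"twist":0},{"claw":0.1,"dx":0,"dy":-136,"dz":-70,"twist":0},{"claw":0.1,"dx":0,"dy":-136,"dz":-115,"twist":0},{"claw":0.1,"dx":0,"dy":-136,"dz":-150,"twist":0},{"claw":0.1,"dx":0,"dy":-136,"dz":-150,"twist":0}]'
```

```text
clock: 6.3
tool_pos: [0.4527, -0.0659, 0.1677]
eef_rot: [0.0, 1.0, -0.0, -0.0]
contact_force: [1.2, 0.5, -0.3]
opening: 0.192
finger_force: 15.0
clock: 7.0
tool_pos: [0.4503, -0.1989, 0.014]
eef_rot: [0.0, 1.0, 0.001, -0.004]
contact_force: [-0.4, 1.4, 0.8]
opening: 0.198
finger_force: 15.0
```

```bash
python3 -m pendant '[{"claw":0.1,"dx":0,"dy":0,"dz":-7,"twist":0},{"claw":0.1,"dx":0,"dy":0,"dz":-7,"twist":0},{"claw":0.4,"dx":0,"dy":0,"dz":-7,"twist":0},{"claw":0.4,"dx":0,"dy":0,"dz":-7,"twist":0},{"claw":0.4,"dx":0,"dy":0,"dz":-7,"twist":0},{"claw":0.4,"dx":0,"dy":0,"dz":35,"twist":0},{"claw":0.4,"dx":0,"dy":0,"dz":85,"twist":-0.1},{"claw":0.4,"dx":5,"dy":20,"dz":125,"twist":-0.2}]'
python3 -m pendant '[{"claw":0.4,"dx":5,"dy":20,"dz":0,"twist":-0.14},{"claw":0.4,"dx":10,"dy":40,"dz":0,"twist":-0.28},{"claw":0.4,"dx":15,"dy":60,"dz":0,"twist":-0.42},{"claw":0.4,"dx":20,"dy":80,"dz":0,"twist":-0.56},{"claw":0.4,"dx":25,"dy":100,"dz":0,"twist":-0.7},{"claw":0.4,"dx":25,"dy":100,"dz":0,"twist":-0.84},{"claw":0.4,"dx":25,"dy":100,"dz":0,"twist":-0.98},{"claw":0.4,"dx":25,"dy":100,"dz":0,"twist":-1.12}]'
python3 -m pendant '[{"claw":0.4,"dx":0,"dy":0,"dz":0,"twist":-0.14},{"claw":0.4,"dx":0,"dy":0,"dz":0,"twist":-0.25},{"claw":0.4,"dx":0,"dy":0,"dz":0,"twist":-0.25}]'
cat > sticks.py <<'E'
from h import *
im,d,K,T=snap("top"); P=cloud(d,K,T)
hsv=cv2.cvtColor(im,cv2.COLOR_BGR2HSV)
red=((hsv[...,1]>150)&((hsv[...,0]<6)|(hsv[...,0]>172))).astype(np.uint8); red[:215]=0; red[330:]=0; red[:,:300]=0; red[:,540:]=0
Z=np.nan_to_num(P[...,2])
n,l,st,c=cv2.connectedComponentsWithStats(red)
for i in range(1,n):
    if st[i,4]<25: continue
    v,u=np.nonzero(l==i); p=np.array([onplane((a,b),K,T,.008)[:2] for a,b in zip(u,v)],np.float32)
    cc,s,a=cv2.minAreaRect(p); bp=cv2.boxPoints((cc,s,a)); e=[bp[1]-bp[0],bp[2]-bp[1]]; L=max(e,key=np.linalg.norm)
    # plug side: bright unsaturated pixel beyond ends
    Lh=L/np.linalg.norm(L); b=[]
    for sg in (1,-1):
        q=proj(np.append(np.array(cc)+sg*Lh*.027,.006),K,T).round().astype(int); b.append(int(hsv[q[1],q[0],1]))
    sg=1 if b[0]<b[1] else -1
    print("stick red",np.round(cc,4),np.round(s,3),"deg",np.degrees(np.arctan2(L[1],L[0])).round(1),"centre",(np.array(cc)+sg*Lh*.009).round(4),b,st[i,4])
for q in ["eraser","stick1","adapter1"]:
    for o in nets.place_of("top",q)[:4]:
        u,v=np.array(o["position"])*[640,480]; print(q,round(o["confidence"],2),int(u),int(v),P[int(v),int(u)].round(3))
E
python3 sticks.py; python3 w.py
```

```text
clock: 7.8
tool_pos: [0.4572, -0.1827, 0.145]
eef_rot: [0.105, 0.994, -0.001, 0.0]
contact_force: [-0.1, -0.4, 0.0]
opening: 0.397
finger_force: 0.0
clock: 8.6
tool_pos: [0.4832, -0.0795, 0.1433]
eef_rot: [0.615, 0.788, 0.0, 0.0]
contact_force: [-0.1, 0.1, -0.6]
opening: 0.399
finger_force: 0.0
clock: 8.9
tool_pos: [0.4831, -0.0797, 0.1431]
eef_rot: [0.707, 0.707, 0.0, 0.0]
contact_force: [-0.6, 0.3, -0.3]
opening: 0.401
finger_force: 0.0
stick red [ 0.5251 -0.3076] [0.036 0.014] deg 66.0 centre [ 0.5214 -0.3158] [107, 11] 98
stick1 0.48 469 260 [ 0.529 -0.314  0.007]
9.1 [ 0.4831 -0.0799  0.1429] [1.    0.002 0.   ] f [-1.   0.2 -0.1] 0.398 0.0 q [-0.04  0.69  0.18  2.07 -0.29  0.41  0.36]
```

```bash
python3 -m pendant '[{"claw":0.4,"dx":-3,"dy":1,"dz":-45,"twist":0},{"claw":0.4,"dx":-3,"dy":1,"dz":-90,"twist":0},{"claw":0.4,"dx":-3,"dy":1,"dz":-120,"twist":0},{"claw":0.4,"dx":-3,"dy":1,"dz":-138,"twist":0},{"claw":0.4,"dx":-3,"dy":1,"dz":-138,"twist":0},{"claw":0.05,"dx":-3,"dy":1,"dz":-138,"twist":0},{"claw":0.05,"dx":-3,"dy":1,"dz":-138,"twist":0},{"claw":0.05,"dx":-3,"dy":1,"dz":-138,"twist":0}]' 15
python3 -m pendant '[{"claw":0.05,"dx":0,"dy":0,"dz":0,"twist":0},{"claw":0.05,"dx":0,"dy":0,"dz":30,"twist":0.1},{"claw":0.05,"dx":0,"dy":0,"dz":80,"twist":0.24},{"claw":0.05,"dx":0,"dy":0,"dz":130,"twist":0.38},{"claw":0.05,"dx":0,"dy":10,"dz":150,"twist":0.52},{"claw":0.05,"dx":-5,"dy":55,"dz":150,"twist":0.66},{"claw":0.05,"dx":-10,"dy":100,"dz":150,"twist":0.8},{"claw":0.05,"dx":-18,"dy":145,"dz":150,"twist":0.94}]'
python3 -m pendant '[{"claw":0.05,"dx":-4,"dy":30,"dz":0,"twist":0.14},{"claw":0.05,"dx":-8,"dy":50,"dz":0,"twist":0.28},{"claw":0.05,"dx":-14,"dy":71,"dz":0,"twist":0.42},{"claw":0.05,"dx":-14,"dy":71,"dz":0,"twist":0.56},{"claw":0.05,"dx":-14,"dy":71,"dz":-40,"twist":0.6},{"claw":0.05,"dx":-14,"dy":71,"dz":-80,"twist":0.6},{"claw":0.05,"dx":-14,"dy":71,"dz":-80,"twist":0.6}]'
```

```text
clock: 9.9
tool_pos: [0.4809, -0.079, 0.0059]
eef_rot: [0.707, 0.707, 0.001, 0.001]
contact_force: [-1.0, -0.3, 1.5]
opening: 0.19
finger_force: 15.0
clock: 10.7
tool_pos: [0.4625, 0.0675, 0.1556]
eef_rot: [0.308, 0.951, 0.001, 0.001]
contact_force: [0.2, -1.1, -0.5]
opening: 0.189
finger_force: 15.0
clock: 11.4
tool_pos: [0.4454, 0.1362, 0.0714]
eef_rot: [0.015, 1.0, -0.002, -0.004]
contact_force: [-1.1, -0.4, 0.5]
opening: 0.191
finger_force: 15.0
```

```bash
python3 -m pendant '[{"claw":0.05,"dx":0,"dy":0,"dz":-35,"twist":0},{"claw":0.05,"dx":0,"dy":0,"dz":-35,"twist":0},{"claw":0.3,"dx":0,"dy":0,"dz":-35,"twist":0},{"claw":0.3,"dx":0,"dy":0,"dz":-35,"twist":0},{"claw":0.3,"dx":0,"dy":0,"dz":10,"twist":0},{"claw":0.4,"dx":0,"dy":0,"dz":60,"twist":0},{"claw":0.4,"dx":0,"dy":0,"dz":85,"twist":0},{"claw":0.4,"dx":0,"dy":0,"dz":85,"twist":0}]'
python3 sticks.py; python3 w.py; python3 - <<'E'
from h import *
im,d,K,T=snap("wrist"); P=cloud(d,K,T)
for q in ["stick1","booklet"]:
    for o in nets.place_of("wrist",q)[:4]:
        u,v=np.array(o["position"])*[640,480]; print(q,round(o["confidence"],2),int(u),int(v),P[int(v),int(u)].round(3))
E
```

```text
clock: 12.2
tool_pos: [0.4505, 0.1376, 0.1648]
eef_rot: [0.016, 1.0, 0.002, 0.005]
contact_force: [0.8, 0.1, -0.5]
opening: 0.403
finger_force: 0.0
stick red [ 0.574  -0.0851] [0.035 0.014] deg 34.0 centre [ 0.5665 -0.0901] [72, 7] 71
stick red [ 0.5261 -0.3053] [0.031 0.014] deg 63.8 centre [ 0.5221 -0.3134] [107, 8] 78
eraser 0.67 414 300 [ 0.446 -0.199  0.012]
stick1 0.52 358 239 [ 0.57  -0.084  0.009]
stick1 0.45 469 263 [ 0.522 -0.313  0.012]
12.4 [0.4476 0.1367 0.1597] [ 0.031  1.    -0.   ] f [ 0.1 -0.5  0.1] 0.399 0.0 q [-0.3   0.63 -0.15  2.11  0.21  0.42  0.93]
stick1 0.71 319 223 [0.441 0.135 0.041]
booklet 0.77 374 224 [0.445 0.18  0.033]
booklet 0.72 366 343 [0.42  0.148 0.238]
```

```bash
python3 -m pendant '[{"claw":0.4,"dx":15,"dy":-45,"dz":0,"twist":0.14},{"claw":0.4,"dx":40,"dy":-88,"dz":0,"twist":0.28},{"claw":0.4,"dx":65,"dy":-130,"dz":0,"twist":0.42},{"claw":0.4,"dx":90,"dy":-170,"dz":0,"twist":0.56},{"claw":0.4,"dx":110,"dy":-205,"dz":0,"twist":0.62},{"claw":0.4,"dx":119,"dy":-226,"dz":-30,"twist":0.62},{"claw":0.4,"dx":119,"dy":-226,"dz":-70,"twist":0.62},{"claw":0.4,"dx":119,"dy":-226,"dz":-110,"twist":0.62}]'
python3 w.py
```

```text
clock: 13.35
tool_pos: [0.5671, -0.0904, 0.0476]
eef_rot: [-0.289, 0.957, 0.0, -0.0]
contact_force: [-0.1, 0.4, -0.7]
opening: 0.403
finger_force: 0.0
13.35 [ 0.5671 -0.0904  0.0476] [-0.554  0.833  0.   ] f [-0.1  0.4 -0.7] 0.403 0.0 q [ 0.25  0.92 -0.31  1.84  0.56  0.47  1.71]
```

```bash
python3 -m pendant '[{"claw":0.4,"dx":0,"dy":1,"dz":-30,"twist":0},{"claw":0.4,"dx":0,"dy":1,"dz":-43,"twist":0},{"claw":0.4,"dx":0,"dy":1,"dz":-43,"twist":0},{"claw":0.05,"dx":0,"dy":1,"dz":-43,"twist":0},{"claw":0.05,"dx":0,"dy":1,"dz":-43,"twist":0},{"claw":0.05,"dx":0,"dy":1,"dz":-43,"twist":0},{"claw":0.05,"dx":0,"dy":1,"dz":-43,"twist":0},{"claw":0.05,"dx":0,"dy":1,"dz":-10,"twist":0}]' 15
python3 -m pendant '[{"claw":0.05,"dx":0,"dy":0,"dz":40,"twist":0},{"claw":0.05,"dx":0,"dy":0,"dz":90,"twist":0},{"claw":0.05,"dx":0,"dy":0,"dz":120,"twist":-0.1},{"claw":0.05,"dx":-25,"dy":45,"dz":120,"twist":-0.24},{"claw":0.05,"dx":-50,"dy":88,"dz":120,"twist":-0.38},{"claw":0.05,"dx":-75,"dy":130,"dz":120,"twist":-0.52},{"claw":0.05,"dx":-100,"dy":172,"dz":120,"twist":-0.59},{"claw":0.05,"dx":-118,"dy":215,"dz":120,"twist":-0.59}]'
```

```text
clock: 14.15
tool_pos: [0.5653, -0.0876, 0.0385]
eef_rot: [-0.291, 0.957, 0.001, -0.002]
contact_force: [-0.1, 0.9, 0.7]
opening: 0.051
finger_force: 0.0
clock: 14.95
tool_pos: [0.4476, 0.1283, 0.1609]
eef_rot: [0.001, 1.0, 0.0, 0.0]
contact_force: [-0.2, -0.1, 0.6]
opening: 0.052
finger_force: 0.0
```

The grip came up empty, so I'll look again.

```bash
python3 sticks.py; python3 - <<'E'
from h import *
im,d,K,T=snap("top"); cv2.imwrite("pics/crop2.png",cv2.resize(im[190:340,170:500],None,fx=2.4,fy=2.4))
E
```

```text
stick red [ 0.5769 -0.0824] [0.028 0.014] deg 37.2 centre [ 0.5698 -0.0878] [70, 4] 66
stick red [ 0.5255 -0.3065] [0.032 0.014] deg 63.8 centre [ 0.5215 -0.3146] [108, 10] 78
eraser 0.45 411 298 [ 0.45  -0.193  0.01 ]
stick1 0.77 468 263 [ 0.522 -0.311  0.01 ]
stick1 0.48 358 240 [ 0.568 -0.084  0.008]
```

View pics/crop2.png

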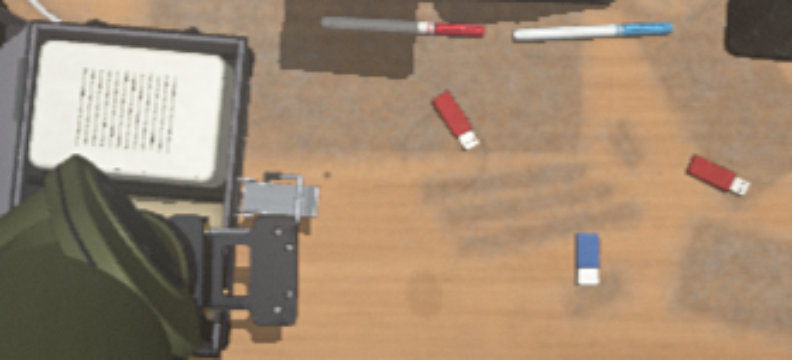

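The stick is still at crop (457,120), i.e. about (0.569, -0.089), and the eraser is on the desk at crop (587,259). I'll retry and check the grip before lifting.

```bash
python3 -m pendant '[{"claw":0.4,"dx":15,"dy":-45,"dz":0,"twist":0.14},{"claw":0.4,"dx":40,"dy":-88,"dz":0,"twist":0.28},{"claw":0.4,"dx":65,"dy":-130,"dz":0,"twist":0.42},{"claw":0.4,"dx":90,"dy":-170,"dz":0,"twist":0.56},{"claw":0.4,"dx":110,"dy":-205,"dz":0,"twist":0.59},{"claw":0.4,"dx":121,"dy":-217,"dz":-40,"twist":0.59},{"claw":0.4,"dx":121,"dy":-217,"dz":-85,"twist":0.59},{"claw":0.4,"dx":121,"dy":-217,"dz":-130,"twist":0.59}]'
python3 -m pendant '[{"claw":0.4,"dx":0,"dy":0,"dz":-26,"twist":0},{"claw":0.4,"dx":0,"dy":0,"dz":-26,"twist":0},{"claw":0.05,"dx":0,"dy":0,"dz":-26,"twist":0},{"claw":0.05,"dx":0,"dy":0,"dz":-26,"twist":0},{"claw":0.05,"dx":0,"dy":0,"dz":-26,"twist":0},{"claw":0.05,"dx":0,"dy":0,"dz":-26,"twist":0},{"claw":0.05,"dx":0,"dy":0,"dz":-26,"twist":0}]' 20
```

```text
clock: 16.0
tool_pos: [0.5707, -0.0947, 0.0287]
eef_rot: [-0.287, 0.958, -0.001, 0.001]
contact_force: [0.5, 0.0, -0.6]
opening: 0.398
finger_force: 0.0
clock: 16.7
tool_pos: [0.5702, -0.0904, 0.004]
eef_rot: [-0.29, 0.957, -0.0, 0.0]
contact_force: [-0.8, -0.5, 1.1]
opening: 0.194
finger_force: 20.0
```

```bash
python3 -m pendant '[{"claw":0.05,"dx":0,"dy":0,"dz":40,"twist":0},{"claw":0.05,"dx":0,"dy":0,"dz":90,"twist":0},{"claw":0.05,"dx":0,"dy":0,"dz":140,"twist":-0.1},{"claw":0.05,"dx":-25,"dy":40,"dz":155,"twist":-0.24},{"claw":0.05,"dx":-50,"dy":83,"dz":155,"twist":-0.38},{"claw":0.05,"dx":-75,"dy":125,"dz":155,"twist":-0.52},{"claw":0.05,"dx":-100,"dy":167,"dz":155,"twist":-0.59},{"claw":0.05,"dx":-122,"dy":210,"dz":155,"twist":-0.59}]'
python3 -m pendant '[{"claw":0.05,"dx":-3,"dy":48,"dz":0,"twist":0},{"claw":0.05,"dx":-3,"dy":48,"dz":-45,"twist":0},{"claw":0.05,"dx":-3,"dy":48,"dz":-90,"twist":0},{"claw":0.05,"dx":-3,"dy":48,"dz":-112,"twist":0},{"claw":0.05,"dx":-3,"dy":48,"dz":-112,"twist":0}]'
```

```text
clock: 17.5
tool_pos: [0.4467, 0.1214, 0.1591]
eef_rot: [0.001, 1.0, -0.0, 0.0]
contact_force: [0.7, 1.4, 0.3]
opening: 0.194
finger_force: 20.0
clock: 18.0
tool_pos: [0.4434, 0.1678, 0.0444]
eef_rot: [-0.0, 1.0, -0.001, -0.002]
contact_force: [0.5, 0.1, 1.4]
opening: 0.194
finger_force: 20.0
```

```bash
python3 -m pendant '[{"claw":0.3,"dx":0,"dy":0,"dz":0,"twist":0},{"claw":0.3,"dx":0,"dy":0,"dz":0,"twist":0},{"claw":0.3,"dx":0,"dy":0,"dz":40,"twist":0},{"claw":0.4,"dx":0,"dy":0,"dz":85,"twist":0},{"claw":0.4,"dx":0,"dy":-30,"dz":115,"twist":0},{"claw":0.4,"dx":5,"dy":-75,"dz":115,"twist":-0.14},{"claw":0.4,"dx":15,"dy":-120,"dz":115,"twist":-0.28},{"claw":0.4,"dx":25,"dy":-165,"dz":115,"twist":-0.42}]'
python3 -m pendant '[{"claw":0.4,"dx":7,"dy":-45,"dz":0,"twist":-0.14},{"claw":0.4,"dx":14,"dy":-90,"dz":0,"twist":-0.28},{"claw":0.4,"dx":21,"dy":-135,"dz":0,"twist":-0.42},{"claw":0.4,"dx":28,"dy":-180,"dz":0,"twist":-0.56},{"claw":0.4,"dx":36,"dy":-225,"dz":0,"twist":-0.7},{"claw":0.4,"dx":45,"dy":-270,"dz":0,"twist":-0.84},{"claw":0.4,"dx":53,"dy":-310,"dz":0,"twist":-0.98},{"claw":0.4,"dx":53,"dy":-317,"dz":0,"twist":-1.12}]'
python3 -m pendant '[{"claw":0.4,"dx":0,"dy":0,"dz":0,"twist":-0.14},{"claw":0.4,"dx":0,"dy":0,"dz":0,"twist":-0.28},{"claw":0.4,"dx":0,"dy":0,"dz":0,"twist":-0.42},{"claw":0.4,"dx":0,"dy":0,"dz":0,"twist":-0.46},{"claw":0.4,"dx":0,"dy":0,"dz":0,"twist":-0.46}]'
python3 - <<'E'
from h import *
im,d,K,T=snap("wrist"); P=cloud(d,K,T)
for o in nets.place_of("wrist","stick1")[:4]:
    u,v=np.array(o["position"])*[640,480]; print(round(o["confidence"],2),int(u),int(v),P[int(v),int(u)].round(3))
hsv=cv2.cvtColor(im,cv2.COLOR_BGR2HSV)
red=((hsv[...,1]>150)&((hsv[...,0]<6)|(hsv[...,0]>172)))&(abs(P[...,2]-.007)<.006)&(abs(P[...,0]-.52)<.06)&(abs(P[...,1]+.31)<.06)
print(red.sum()); c,s,a=cv2.minAreaRect(P[red][:,:2].astype(np.float32)); print(c,s,a)
im,d,K,T=snap("top"); P=cloud(d,K,T)
for o in nets.place_of("top","stick1")[:5]:
    u,v=np.array(o["position"])*[640,480]; print("top",round(o["confidence"],2),int(u),int(v),P[int(v),int(u)].round(3))
E
python3 w.py
```

```text
clock: 18.8
tool_pos: [0.4709, 0.0013, 0.164]
eef_rot: [0.212, 0.977, 0.001, 0.002]
contact_force: [0.8, 0.2, 0.6]
opening: 0.399
finger_force: 0.0
clock: 19.6
tool_pos: [0.523, -0.3214, 0.1642]
eef_rot: [0.701, 0.713, -0.0, 0.004]
contact_force: [-0.4, 0.2, -0.5]
opening: 0.4
finger_force: 0.0
clock: 20.1
tool_pos: [0.5233, -0.3139, 0.1629]
eef_rot: [0.841, 0.541, 0.001, 0.001]
contact_force: [0.3, -0.7, -0.3]
opening: 0.397
finger_force: 0.0
0.92 319 214 [ 0.523 -0.309  0.009]
0.3 408 39 [ 0.645 -0.21   0.009]
0
(0.0, 0.0) (0.0, 0.0) 0.0
top 0.71 467 261 [ 0.527 -0.31   0.006]
top 0.65 228 298 [0.447 0.174 0.041]
top 0.63 248 300 [0.444 0.134 0.042]
top 0.56 293 277 [0.489 0.044 0.104]
20.3 [ 0.5231 -0.314   0.1621] [ 0.91  -0.416  0.   ] f [-0.1 -0.1 -0.2] 0.4 0.0 q [ 0.35  0.78  0.21  1.7  -0.24  0.69  0.25]
```

```bash
python3 -m pendant '[{"claw":0.4,"dx":0,"dy":2,"dz":-45,"twist":0},{"claw":0.4,"dx":0,"dy":2,"dz":-90,"twist":0},{"claw":0.4,"dx":0,"dy":2,"dz":-135,"twist":0},{"claw":0.4,"dx":0,"dy":2,"dz":-158,"twist":0},{"claw":0.4,"dx":0,"dy":2,"dz":-158,"twist":0},{"claw":0.05,"dx":0,"dy":2,"dz":-158,"twist":0},{"claw":0.05,"dx":0,"dy":2,"dz":-158,"twist":0},{"claw":0.05,"dx":0,"dy":2,"dz":-158,"twist":0}]' 20
python3 -m pendant '[{"claw":0.05,"dx":0,"dy":0,"dz":0,"twist":0},{"claw":0.05,"dx":0,"dy":0,"dz":45,"twist":0},{"claw":0.05,"dx":0,"dy":0,"dz":95,"twist":0.1},{"claw":0.05,"dx":0,"dy":0,"dz":145,"twist":0.24},{"claw":0.05,"dx":0,"dy":40,"dz":160,"twist":0.38},{"claw":0.05,"dx":-7,"dy":85,"dz":160,"twist":0.52},{"claw":0.05,"dx":-14,"dy":130,"dz":160,"twist":0.66},{"claw":0.05,"dx":-21,"dy":175,"dz":160,"twist":0.8}]'
```

```text
clock: 21.1
tool_pos: [0.5233, -0.312, 0.004]
eef_rot: [0.842, 0.54, 0.0, 0.0]
contact_force: [-0.2, -0.0, -0.4]
opening: 0.193
finger_force: 20.0
clock: 21.9
tool_pos: [0.5019, -0.1354, 0.1644]
eef_rot: [0.563, 0.827, 0.0, 0.001]
contact_force: [1.4, -0.1, -0.4]
opening: 0.193
finger_force: 20.0
```

```bash
python3 -m pendant '[{"claw":0.05,"dx":-9,"dy":40,"dz":0,"twist":0.14},{"claw":0.05,"dx":-18,"dy":80,"dz":0,"twist":0.28},{"claw":0.05,"dx":-27,"dy":120,"dz":0,"twist":0.42},{"claw":0.05,"dx":-36,"dy":160,"dz":0,"twist":0.56},{"claw":0.05,"dx":-45,"dy":200,"dz":0,"twist":0.7},{"claw":0.05,"dx":-54,"dy":240,"dz":0,"twist":0.84},{"claw":0.05,"dx":-57,"dy":275,"dz":0,"twist":0.98},{"claw":0.05,"dx":-57,"dy":287,"dz":0,"twist":1.12}]'
python3 -m pendant '[{"claw":0.05,"dx":0,"dy":0,"dz":0,"twist":0.08},{"claw":0.05,"dx":0,"dy":0,"dz":-45,"twist":0.08},{"claw":0.05,"dx":0,"dy":0,"dz":-90,"twist":0.08},{"claw":0.05,"dx":0,"dy":0,"dz":-112,"twist":0.08},{"claw":0.05,"dx":0,"dy":0,"dz":-112,"twist":0.08},{"claw":0.3,"dx":0,"dy":0,"dz":-112,"twist":0.08},{"claw":0.3,"dx":0,"dy":0,"dz":-112,"twist":0.08},{"claw":0.3,"dx":0,"dy":0,"dz":-65,"twist":0.08}]'
python3 -m pendant '[{"claw":0.2,"dx":0,"dy":0,"dz":40,"twist":0},{"claw":0,"dx":0,"dy":0,"dz":90,"twist":0},{"claw":0,"dx":0,"dy":0,"dz":110,"twist":0}]'
python3 - <<'E'
from h import *
for c in ("top","wrist"):
    im,d,K,T=snap(c,c+"3.png"); P=cloud(d,K,T)
    for q in ["stick1","adapter1","eraser","router"]:
      for o in nets.place_of(c,q)[:5]:
        u,v=np.array(o["position"])*[640,480]; print(c,q,round(o["confidence"],2),int(u),int(v),P[int(v),int(u)].round(3))
E
python3 w.py
```

```text
clock: 22.7
tool_pos: [0.4446, 0.1548, 0.1642]
eef_rot: [0.034, 0.999, 0.001, 0.001]
contact_force: [-0.0, -0.5, -0.7]
opening: 0.192
finger_force: 20.0
clock: 23.5
tool_pos: [0.4427, 0.1494, 0.0955]
eef_rot: [-0.0, 1.0, -0.002, -0.004]
contact_force: [-0.3, -0.2, 1.3]
opening: 0.303
finger_force: 0.0
clock: 23.8
tool_pos: [0.4469, 0.1506, 0.2142]
eef_rot: [0.001, 1.0, 0.002, 0.004]
contact_force: [0.5, 0.5, -1.1]
opening: 0.05
finger_force: 0.0
top stick1 0.7 246 298 [0.448 0.138 0.042]
top stick1 0.56 240 296 [0.459 0.106 0.321]
top eraser 0.77 414 300 [ 0.446 -0.199  0.013]
top router 0.69 230 241 [0.555 0.162 0.098]
wrist stick1 0.65 317 213 [0.439 0.145 0.048]
wrist stick1 0.63 342 216 [0.444 0.169 0.039]
wrist stick1 0.62 304 214 [0.442 0.133 0.04 ]
24.3 [0.4446 0.1499 0.2079] [ 0.     1.    -0.001] f [ 0.1  0.  -0.3] 0.002 0.0 q [-0.24  0.55 -0.28  2.05  0.27  0.58  0.86]
```

View pics/wrist3.png

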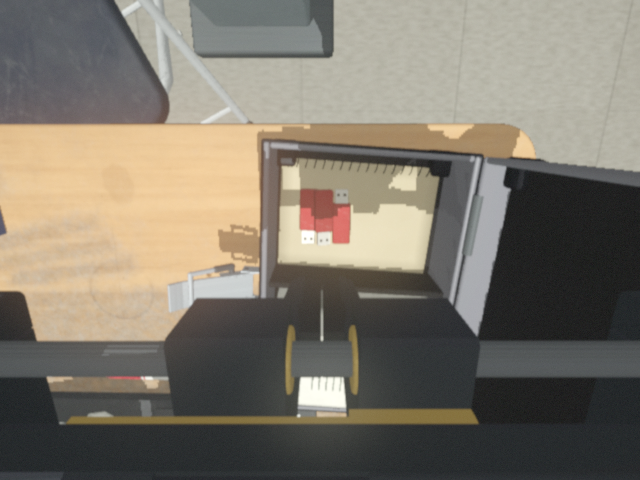

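All three sticks lie in the bay at about (304–342, 214), and the eraser is on the desk. Next is the lid: go up and over, then push from behind.

```bash
python3 -m pendant '[{"claw":0,"dx":0,"dy":0,"dz":50,"twist":-0.14},{"claw":0,"dx":0,"dy":0,"dz":100,"twist":-0.28},{"claw":0,"dx":0,"dy":0,"dz":140,"twist":-0.42},{"claw":0,"dx":15,"dy":40,"dz":140,"twist":-0.56},{"claw":0,"dx":30,"dy":80,"dz":140,"twist":-0.7},{"claw":0,"dx":45,"dy":125,"dz":140,"twist":-0.84},{"claw":0,"dx":60,"dy":170,"dz":140,"twist":-0.98},{"claw":0,"dx":60,"dy":210,"dz":140,"twist":-1.12}]'
python3 -m pendant '[{"claw":0,"dx":0,"dy":0,"dz":0,"twist":-0.14},{"claw":0,"dx":0,"dy":0,"dz":0,"twist":-0.28},{"claw":0,"dx":0,"dy":0,"dz":0,"twist":-0.42},{"claw":0,"dx":0,"dy":0,"dz":0,"twist":-0.45}]'
python3 w.py
python3 - <<'E'
from h import *
im,d,K,T=snap("scene","s4.png"); P=cloud(d,K,T)
for n in ["lid_edge","keeper","lid_hinge"]:
  for o in nets.place_of("scene",n)[:1]:
    u,v=np.array(o["position"])*[640,480]; print(n,o["confidence"],int(u),int(v),P[int(v),int(u)].round(3))
E
```

```text
clock: 25.1
tool_pos: [0.5063, 0.3619, 0.3474]
eef_rot: [0.534, 0.845, -0.0, 0.0]
contact_force: [-0.1, -0.3, -0.4]
opening: 0.007
finger_force: 0.0
clock: 25.5
tool_pos: [0.5047, 0.3602, 0.3476]
eef_rot: [0.708, 0.707, -0.001, 0.0]
contact_force: [-0.9, 0.2, -0.2]
opening: 0.003
finger_force: 0.0
25.5 [0.5047 0.3602 0.3476] [ 1.    -0.001 -0.001] f [-0.9  0.2 -0.2] 0.003 0.0 q [-0.74  0.58  0.09  1.44 -0.05  1.13 -0.65]
lid_edge 0.62 196 146 [ 0.723  0.604 -0.015]
keeper 0.66 207 143 [0.522 0.296 0.264]
lid_hinge 0.83 222 203 [0.512 0.269 0.09 ]
```

View pics/s4.png

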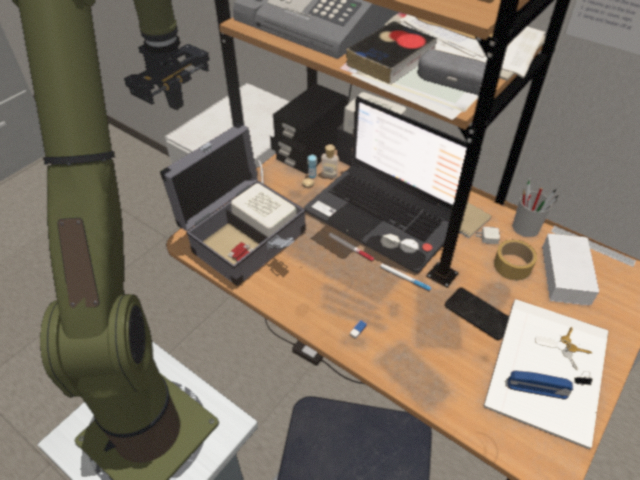

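The gripper hangs behind the upright lid and is clear of it; in this image it is at (165,75) and the lid at (205,170). Now down behind it and push over.

```bash
python3 -m pendant '[{"claw":0,"dx":0,"dy":0,"dz":-45,"twist":0},{"claw":0,"dx":0,"dy":0,"dz":-90,"twist":0},{"claw":0,"dx":0,"dy":0,"dz":-130,"twist":0},{"claw":0,"dx":0,"dy":-30,"dz":-130,"twist":0},{"claw":0,"dx":0,"dy":-50,"dz":-125,"twist":0},{"claw":0,"dx":0,"dy":-68,"dz":-121,"twist":0},{"claw":0,"dx":0,"dy":-86,"dz":-120,"twist":0},{"claw":0,"dx":0,"dy":-86,"dz":-120,"twist":0}]'
python3 -m pendant '[{"claw":0,"dx":0,"dy":-18,"dz":-1,"twist":0},{"claw":0,"dx":0,"dy":-36,"dz":-5,"twist":0},{"claw":0,"dx":0,"dy":-55,"dz":-12,"twist":0},{"claw":0,"dx":0,"dy":-72,"dz":-20,"twist":0},{"claw":0,"dx":0,"dy":-88,"dz":-30,"twist":0},{"claw":0,"dx":0,"dy":-101,"dz":-42,"twist":0},{"claw":0,"dx":0,"dy":-113,"dz":-56,"twist":0},{"claw":0,"dx":0,"dy":-124,"dz":-72,"twist":0}]'
python3 -m pendant '[{"claw":0,"dx":0,"dy":-7,"dz":-17,"twist":0},{"claw":0,"dx":0,"dy":-13,"dz":-30,"twist":0},{"claw":0,"dx":0,"dy":-13,"dz":-36,"twist":0},{"claw":0,"dx":0,"dy":-13,"dz":-36,"twist":0}]'
```

```text
clock: 26.5
tool_pos: [0.5065, 0.2706, 0.2304]
eef_rot: [0.709, 0.706, 0.001, 0.001]
contact_force: [0.6, -0.6, -0.2]
opening: 0.005
finger_force: 0.0
clock: 27.3
tool_pos: [0.505, 0.1478, 0.1564]
eef_rot: [0.707, 0.707, -0.0, 0.001]
contact_force: [-0.4, 0.6, 0.3]
opening: 0.007
finger_force: 0.6
clock: 27.7
tool_pos: [0.5045, 0.1333, 0.1223]
eef_rot: [0.708, 0.706, -0.002, 0.001]
contact_force: [-5.0, -5.2, 18.6]
opening: 0.006
finger_force: 9.4
```

```bash
python3 -m pendant '[{"claw":0.35,"dx":0,"dy":0,"dz":30,"twist":0},{"claw":0.35,"dx":0,"dy":0,"dz":80,"twist":0},{"claw":0.35,"dx":0,"dy":-45,"dz":100,"twist":0},{"claw":0.35,"dx":-3,"dy":-90,"dz":100,"twist":0},{"claw":0.35,"dx":-3,"dy":-115,"dz":100,"twist":0},{"claw":0.35,"dx":-3,"dy":-115,"dz":100,"twist":0}]'
python3 w.py
python3 - <<'E'
from h import *
im,d,K,T=snap("wrist","w5.png"); P=cloud(d,K,T); np.save("w5.npy",P)
for n in ["lid_edge","keeper","lid_hinge","lever_pivot","lever_tip","loop_bar","loop_pivot"]:
  for o in nets.place_of("wrist",n)[:1]:
    u,v=np.array(o["position"])*[640,480]; print(n,round(o["confidence"],2),int(u),int(v),P[int(v),int(u)].round(3))
im,d,K,T=snap("scene","s5.png"); P=cloud(d,K,T); cv2.imwrite("pics/s5c.png",cv2.resize(im[150:310,150:370],None,fx=3.5,fy=3.5))
for n in ["lid_edge","keeper","lever_tip","loop_bar"]:
  for o in nets.place_of("scene",n)[:1]:
    u,v=np.array(o["position"])*[640,480]; print("scene",n,round(o["confidence"],2),int(u),int(v),P[int(v),int(u)].round(3))
E
```

```text
clock: 28.3
tool_pos: [0.5016, 0.0158, 0.2211]
eef_rot: [0.71, 0.704, -0.001, 0.001]
contact_force: [0.3, 0.2, -0.8]
opening: 0.35
finger_force: 0.0
28.3 [0.5016 0.0158 0.2211] [ 1.    -0.008  0.   ] f [ 0.3  0.2 -0.8] 0.35 0.0 q [-0.13  0.55  0.01  1.96 -0.    0.63 -0.13]
lid_edge 0.58 316 123 [0.497 0.096 0.116]
keeper 0.6 318 133 [0.499 0.09  0.099]
lever_tip 0.76 314 219 [ 0.492 -0.001 -0.001]
loop_bar 0.87 315 200 [0.496 0.039 0.102]
scene lid_edge 0.6 271 225 [0.506 0.096 0.12 ]
scene keeper 0.97 273 230 [0.51  0.094 0.101]
scene lever_tip 0.45 293 240 [0.507 0.029 0.11 ]
scene loop_bar 0.62 287 242 [0.498 0.041 0.103]
```

View pics/w5.png

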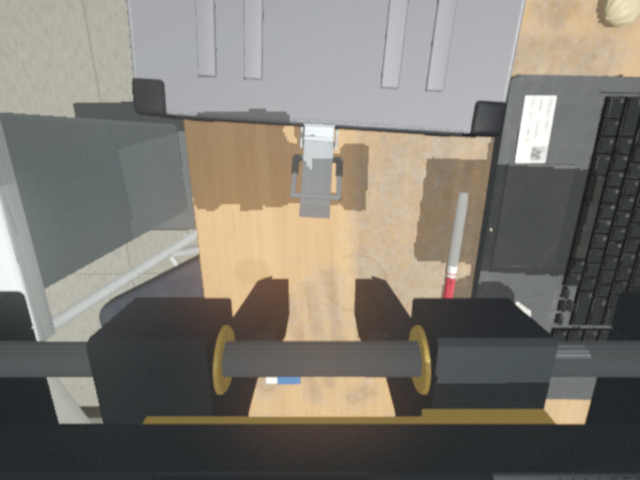

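View pics/s5c.png

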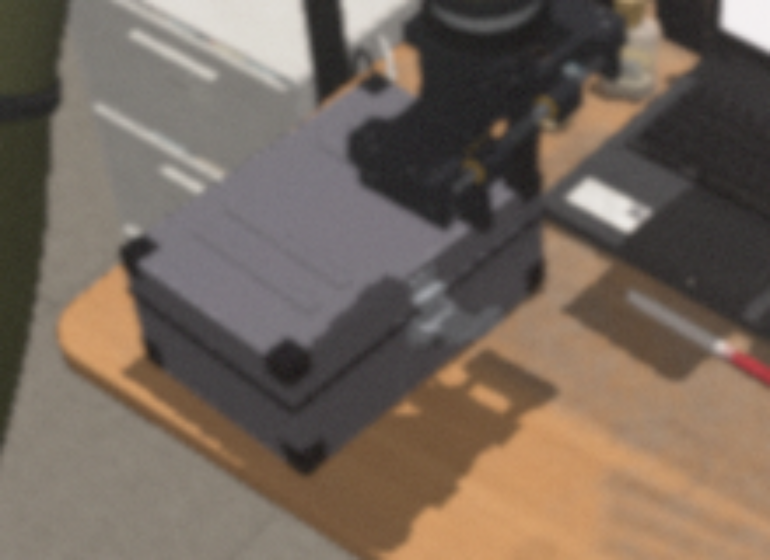

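The lid is shut. In the wrist view the keeper is at (318,130), the lever runs down to (315,215) and the loop lies back on it. I'll take the lever profile from the depth.

```bash
python3 - <<'E'
from h import *
P=np.load("w5.npy")
for v in range(118,222,5):
    print(v,[P[v,u].round(4).tolist() for u in (310,322)])
for v in (175,208,215):
    row=P[v]; us=[u for u in range(270,360) if row[u,2]>.05]; print(v,us[0],us[-1],row[us[0]].round(4),row[us[-1]].round(4))
E
```

```text
118 [[0.4934, 0.0995, 0.1221], [0.5016, 0.0994, 0.1221]]
123 [[0.4931, 0.0965, 0.1147], [0.5016, 0.0962, 0.1214]]
128 [[0.4926, 0.0934, 0.0989], [0.5016, 0.0934, 0.0988]]
133 [[0.4925, 0.0899, 0.0975], [0.5016, 0.0898, 0.0975]]
138 [[0.4926, 0.0863, 0.1042], [0.5015, 0.0862, 0.105]]
143 [[0.4918, 0.0822, 0.0802], [0.5015, 0.0821, 0.0789]]
148 [[0.4917, 0.0782, 0.0795], [0.5015, 0.0782, 0.0812]]
153 [[0.4917, 0.0744, 0.0829], [0.5015, 0.0743, 0.0825]]
158 [[0.4917, 0.0706, 0.0849], [0.5014, 0.0705, 0.0856]]
163 [[0.4917, 0.0668, 0.0876], [0.5014, 0.0667, 0.087]]
168 [[0.4917, 0.063, 0.0892], [0.5014, 0.0628, 0.0885]]
173 [[0.4917, 0.0591, 0.0903], [0.5013, 0.059, 0.0899]]
178 [[0.4917, 0.0556, 0.0939], [0.5013, 0.0551, 0.0911]]
183 [[0.4917, 0.0518, 0.0954], [0.5013, 0.0517, 0.0953]]
188 [[0.4917, 0.0482, 0.0977], [0.5012, 0.0478, 0.096]]
193 [[0.4918, 0.0449, 0.102], [0.5012, 0.0442, 0.0985]]
198 [[0.4917, 0.0408, 0.1015], [0.5012, 0.0409, 0.1022]]
203 [[0.4917, 0.0371, 0.1027], [0.5012, 0.037, 0.1027]]
208 [[0.4918, 0.0339, 0.1065], [0.5011, 0.0335, 0.105]]
213 [[0.4918, 0.0308, 0.1105], [0.5011, 0.0305, 0.1095]]
218 [[0.4878, 0.0005, 0.0007], [0.501, 0.0005, 0.0012]]
175 292 342 [0.4773 0.0578 0.0918] [0.5175 0.0572 0.0893]
208 300 329 [0.4841 0.0342 0.1077] [0.5066 0.0333 0.1045]
215 299 329 [0.4833 0.0293 0.1107] [0.5065 0.0291 0.1104]
```

The lever already stands at about 2.13 rad, with its tip near (0.495, 0.029, 0.110). I'll grip the tip by its edges and raise it to about 2.4.

```bash
python3 -m pendant '[{"claw":0.42,"dx":-6,"dy":11,"dz":-45,"twist":-0.05},{"claw":0.42,"dx":-6,"dy":11,"dz":-90,"twist":-0.05},{"claw":0.42,"dx":-6,"dy":11,"dz":-125,"twist":-0.05},{"claw":0.42,"dx":-6,"dy":11,"dz":-125,"twist":-0.05},{"claw":0.1,"dx":-6,"dy":11,"dz":-125,"twist":-0.05},{"claw":0.1,"dx":-6,"dy":11,"dz":-125,"twist":-0.05},{"claw":0.1,"dx":-6,"dy":11,"dz":-125,"twist":-0.05}]' 10
python3 w.py
```

```text
clock: 29.65
tool_pos: [0.4974, 0.0333, 0.0975]
eef_rot: [0.725, 0.689, 0.001, 0.001]
contact_force: [-0.3, 0.2, 0.1]
opening: 0.173
finger_force: 0.0
29.65 [0.4974 0.0333 0.0975] [ 0.999 -0.05   0.003] f [-0.3  0.2  0.1] 0.173 0.0 q [-0.16  0.77  0.01  2.07 -0.02  0.3  -0.19]
```

```bash
python3 - <<'E'
from h import *
im,d,K,T=snap("wrist","w6.png"); P=cloud(d,K,T)
for n in ["keeper","lever_tip","loop_bar"]:
  for o in nets.place_of("wrist",n)[:1]:
    u,v=np.array(o["position"])*[640,480]; print(n,round(o["confidence"],2),int(u),int(v),P[int(v),int(u)].round(3))
E
python3 w.py
```

```text
keeper 0.73 320 176 [0.498 0.089 0.098]
lever_tip 0.72 318 309 [0.494 0.02  0.086]
loop_bar 0.9 316 281 [0.494 0.036 0.086]
29.85 [0.4967 0.0331 0.0966] [ 0.999 -0.05   0.002] f [ 0.1  0.6 -0.2] 0.1 0.0 q [-0.16  0.77  0.01  2.07 -0.02  0.3  -0.19]
```

View pics/w6.png

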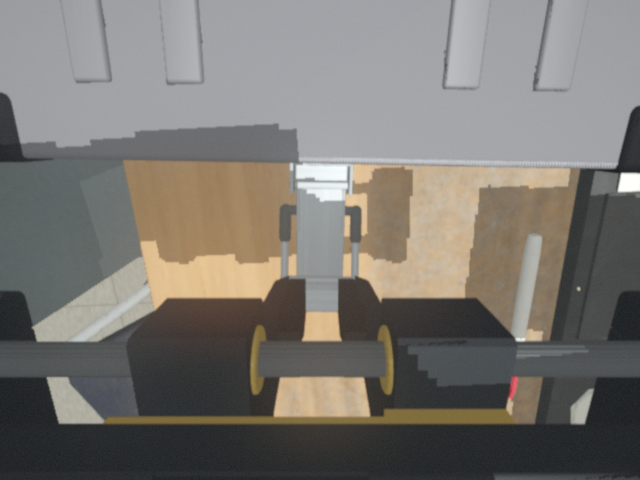

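The fingers had touched the loop's wide bar and pressed the lever down; its tip is now at (318,309), i.e. y 0.020, z 0.086. I'll regrip further out, clear of the bar.

```bash
python3 -m pendant '[{"claw":0.6,"dx":0,"dy":0,"dz":15,"twist":0},{"claw":0.6,"dx":-2,"dy":-11,"dz":15,"twist":0},{"claw":0.6,"dx":-2,"dy":-11,"dz":15,"twist":0},{"claw":0.6,"dx":-2,"dy":-11,"dz":-26,"twist":0},{"claw":0.6,"dx":-2,"dy":-11,"dz":-26,"twist":0},{"claw":0.1,"dx":-2,"dy":-11,"dz":-26,"twist":0},{"claw":0.1,"dx":-2,"dy":-11,"dz":-26,"twist":0},{"claw":0.1,"dx":-2,"dy":-11,"dz":-26,"twist":0}]' 8
python3 -m pendant '[{"claw":0.1,"dx":0,"dy":0,"dz":0,"twist":0},{"claw":0.1,"dx":0,"dy":0,"dz":0,"twist":0}]' 8
```

```text
clock: 30.65
tool_pos: [0.4949, 0.0221, 0.0711]
eef_rot: [0.725, 0.689, 0.001, 0.001]
contact_force: [0.0, 0.5, 0.8]
opening: 0.307
finger_force: 0.0
clock: 30.85
tool_pos: [0.4955, 0.022, 0.0707]
eef_rot: [0.725, 0.689, 0.001, 0.001]
contact_force: [1.6, -1.0, 0.5]
opening: 0.267
finger_force: 8.0
```

```bash
python3 -m pendant '[{"claw":0.1,"dx":0,"dy":2,"dz":8,"twist":0},{"claw":0.1,"dx":0,"dy":4,"dz":16,"twist":0},{"claw":0.1,"dx":0,"dy":8,"dz":23,"twist":0},{"claw":0.1,"dx":0,"dy":12,"dz":29,"twist":0},{"claw":0.1,"dx":0,"dy":17,"dz":35,"twist":0},{"claw":0.1,"dx":0,"dy":18,"dz":36,"twist":0}]' 8
python3 - <<'E'
from h import *
im,d,K,T=snap("wrist","w7.png"); P=cloud(d,K,T)
for n in ["keeper","lever_tip","loop_bar","lever_pivot"]:
  for o in nets.place_of("wrist",n)[:1]:
    u,v=np.array(o["position"])*[640,480]; print(n,round(o["confidence"],2),int(u),int(v),P[int(v),int(u)].round(3))
for v in range(180,330,8): print(v,P[v,318].round(4))
E
python3 w.py
```

```text
clock: 31.45
tool_pos: [0.4966, 0.041, 0.1073]
eef_rot: [0.724, 0.689, 0.002, 0.002]
contact_force: [6.1, -0.9, -2.5]
opening: 0.265
finger_force: 8.0
keeper 0.68 323 192 [0.499 0.089 0.098]
lever_tip 0.65 321 315 [0.495 0.041 0.126]
lever_pivot 0.81 320 197 [0.497 0.087 0.104]
180 [0.4969 0.097  0.1226]
188 [0.4965 0.0906 0.099 ]
196 [0.4963 0.0875 0.1027]
204 [0.4958 0.0797 0.0809]
212 [0.4956 0.0762 0.084 ]
220 [0.4955 0.073  0.088 ]
228 [0.4953 0.0697 0.0912]
236 [0.4952 0.0666 0.0945]
244 [0.495  0.0635 0.0977]
252 [0.4949 0.0606 0.1012]
260 [0.4948 0.0576 0.1039]
268 [0.4946 0.0549 0.1072]
276 [0.4946 0.0541 0.1146]
284 [0.4944 0.0497 0.1133]
292 [0.4942 0.0467 0.1152]
300 [0.4941 0.0447 0.1191]
308 [0.494  0.0425 0.1222]
316 [0.4939 0.0389 0.1225]
324 [ 4.894e-01 -3.760e-02  2.000e-04]
31.7 [0.4966 0.0407 0.1069] [ 0.999 -0.05   0.005] f [5.9 0.  0.2] 0.27 8.01580411116447 q [-0.18  0.75  0.01  2.07 -0.02  0.32 -0.2 ]
```

View pics/w7.png

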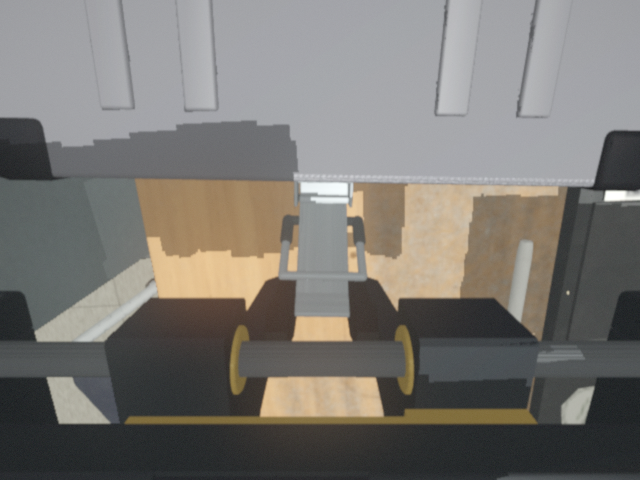

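The lever now stands at about 2.41 rad. The bar lies on it at row 276 (y 0.054, z 0.113), and the fingers are just outside the bar's ends. I'll open to a 31 mm gap that straddles the lever, then sweep +y to swing the loop over.

```bash
python3 -m pendant '[{"claw":0.35,"dx":0,"dy":-1,"dz":-1,"twist":0},{"claw":0.35,"dx":0,"dy":-1,"dz":-1,"twist":0},{"claw":0.35,"dx":0,"dy":6,"dz":-1,"twist":0},{"claw":0.35,"dx":0,"dy":14,"dz":-1,"twist":0},{"claw":0.35,"dx":0,"dy":22,"dz":0,"twist":0},{"claw":0.35,"dx":0,"dy":30,"dz":0,"twist":0},{"claw":0.35,"dx":0,"dy":37,"dz":0,"twist":0},{"claw":0.35,"dx":0,"dy":37,"dz":0,"twist":0}]'
python3 - <<'E'
from h import *
im,d,K,T=snap("wrist","w8.png"); P=cloud(d,K,T)
for n in ["keeper","lever_tip","loop_bar","lever_pivot"]:
  for o in nets.place_of("wrist",n)[:2]:
    u,v=np.array(o["position"])*[640,480]; print(n,round(o["confidence"],2),int(u),int(v),P[int(v),int(u)].round(3))
E
python3 w.py
```

```text
clock: 32.5
tool_pos: [0.4927, 0.0787, 0.1054]
eef_rot: [0.724, 0.69, -0.001, -0.001]
contact_force: [-1.0, -1.3, 1.6]
opening: 0.349
finger_force: 0.3
keeper 0.72 337 271 [0.499 0.097 0.121]
lever_tip 0.74 334 387 [0.496 0.046 0.128]
lever_pivot 0.32 336 91 [0.501 0.166 0.122]
32.75 [0.4938 0.0769 0.1056] [ 0.999 -0.05  -0.001] f [-0.5  0.3 -0.3] 0.35 0.0 q [-0.26  0.75  0.02  2.06 -0.04  0.33 -0.25]
```

View pics/w8.png

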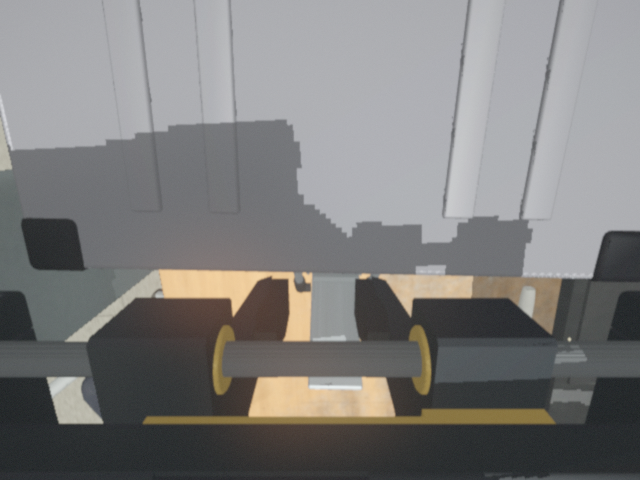

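```bash
python3 -m pendant '[{"claw":0.35,"dx":0,"dy":0,"dz":25,"twist":0},{"claw":0.35,"dx":0,"dy":0,"dz":65,"twist":0},{"claw":0.35,"dx":0,"dy":-30,"dz":90,"twist":0},{"claw":0.35,"dx":0,"dy":-70,"dz":90,"twist":0},{"claw":0.35,"dx":0,"dy":-70,"dz":90,"twist":0}]'
python3 - <<'E'
from h import *
im,d,K,T=snap("wrist"); P=cloud(d,K,T)
for n in ["keeper","lever_tip","loop_bar","lever_pivot"]:
  for o in nets.place_of("wrist",n)[:2]:
    u,v=np.array(o["position"])*[640,480]; print(n,round(o["confidence"],2),int(u),int(v),P[int(v),int(u)].round(4))
cv2.imwrite("pics/w9.png",cv2.resize(im[90:260,220:420],None,fx=3.5,fy=3.5,interpolation=cv2.INTER_CUBIC))
E
python3 w.py
```

```text
clock: 33.25
tool_pos: [0.4941, 0.0004, 0.1967]
eef_rot: [0.728, 0.686, -0.001, 0.002]
contact_force: [-0.5, -0.2, -0.2]
opening: 0.348
finger_force: 0.0
keeper 0.68 321 113 [0.498  0.0867 0.1045]
lever_tip 0.64 322 184 [0.4954 0.0257 0.0005]
loop_bar 0.96 321 102 [0.4984 0.0928 0.1118]
lever_pivot 0.79 319 122 [0.4963 0.082  0.0809]
33.5 [0.4939 0.0084 0.1954] [ 0.999 -0.048 -0.001] f [ 0.3  1.5 -0. ] 0.351 0.0 q [-0.12  0.59  0.02  2.01 -0.02  0.55 -0.14]
```

View pics/w9.png

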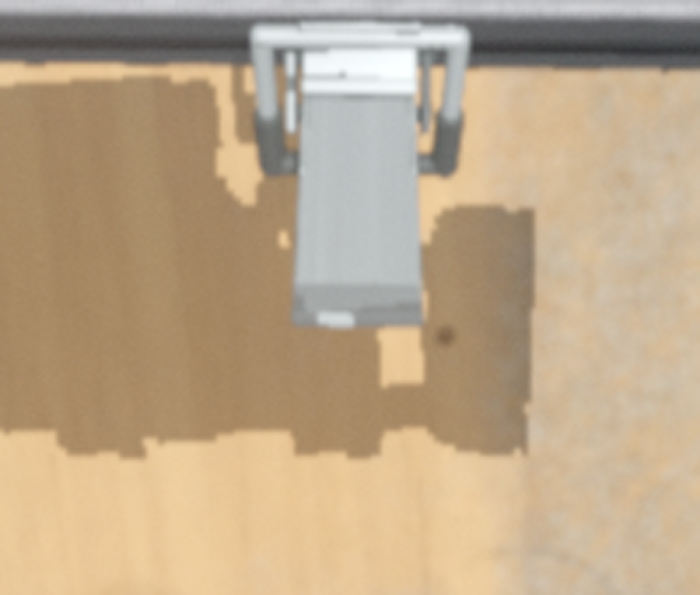

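The loop is over. Its bar lies against the lid at crop (360,38), above and behind the keeper's lip. Now I'll lower the lever with closed fingertips. The gripper's body would meet the case if I pushed low for the whole stroke, so I'll push the tip most of the way and finish higher up, near the pivot.

```bash
python3 -m pendant '[{"claw":0,"dx":2,"dy":25,"dz":0,"twist":0},{"claw":0,"dx":2,"dy":50,"dz":-20,"twist":0},{"claw":0,"dx":2,"dy":50,"dz":-58,"twist":0},{"claw":0,"dx":2,"dy":48,"dz":-77,"twist":0},{"claw":0,"dx":2,"dy":41,"dz":-87,"twist":0},{"claw":0,"dx":2,"dy":34,"dz":-96,"twist":0},{"claw":0,"dx":2,"dy":27,"dz":-107,"twist":0},{"claw":0,"dx":2,"dy":22,"dz":-118,"twist":0}]' 10
python3 - <<'E'
from h import *
im,d,K,T=snap("wrist"); P=cloud(d,K,T)
for n in ["keeper","lever_tip","loop_bar","lever_pivot"]:
  for o in nets.place_of("wrist",n)[:2]:
    u,v=np.array(o["position"])*[640,480]; print(n,round(o["confidence"],2),int(u),int(v),P[int(v),int(u)].round(4))
cv2.imwrite("pics/w10.png",im[120:,140:500])
E
python3 w.py
```

```text
clock: 34.3
tool_pos: [0.4968, 0.0281, 0.0776]
eef_rot: [0.725, 0.689, 0.001, 0.001]
contact_force: [-0.9, 1.0, 1.0]
opening: 0.005
finger_force: 0.3
keeper 0.73 323 167 [0.4994 0.0898 0.1025]
lever_tip 0.64 318 309 [0.4947 0.0344 0.1022]
loop_bar 0.9 319 168 [0.498  0.0895 0.1028]
lever_pivot 0.7 318 182 [0.497  0.0816 0.0789]
34.55 [0.4964 0.029  0.078 ] [ 0.999 -0.05   0.001] f [ 0.7  0.5 -0.1] 0.006 0.0 q [-0.15  0.81  0.01  2.08 -0.02  0.26 -0.18]
```

View pics/w10.png

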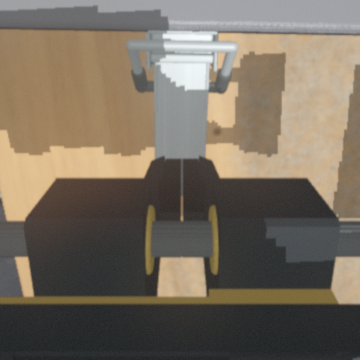

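The bar sits in the keeper at crop (180,48), measured y 0.0895, z 0.102. I'll carry on down.

```bash
python3 -m pendant '[{"claw":0,"dx":0,"dy":-5,"dz":-10,"twist":0},{"claw":0,"dx":0,"dy":-7,"dz":-21,"twist":0},{"claw":0,"dx":0,"dy":-4,"dz":-31,"twist":0},{"claw":0,"dx":0,"dy":2,"dz":-41,"twist":0},{"claw":0,"dx":0,"dy":7,"dz":-48,"twist":0},{"claw":0,"dx":0,"dy":12,"dz":-54,"twist":0},{"claw":0,"dx":0,"dy":12,"dz":-54,"twist":0}]'
python3 - <<'E'
from h import *
for c in ("wrist","top"):
  im,d,K,T=snap(c); P=cloud(d,K,T)
  for n in ["keeper","lever_tip","loop_bar","lever_pivot"]:
   for o in nets.place_of(c,n)[:2]:
    u,v=np.array(o["position"])*[640,480]; print(c,n,round(o["confidence"],2),int(u),int(v),P[int(v),int(u)].round(4))
E
python3 w.py
```

```text
clock: 35.25
tool_pos: [0.4951, 0.0422, 0.0227]
eef_rot: [0.724, 0.69, -0.001, -0.001]
contact_force: [1.0, 0.1, -0.7]
opening: 0.002
finger_force: 0.0
wrist keeper 0.95 334 255 [nan nan nan]
wrist lever_tip 0.25 588 395 [ 0.6438 -0.0359  0.0063]
wrist loop_bar 0.84 334 257 [nan nan nan]
wrist lever_pivot 0.75 331 251 [0.4984 0.0978 0.1213]
35.75 [0.4962 0.0409 0.0239] [ 0.999 -0.05   0.   ] f [-0.7 -0.6  0.2] 0.005 0.0 q [-0.18  0.91  0.01  2.08 -0.03  0.14 -0.2 ]
```

```bash
python3 -m pendant '[{"claw":0,"dx":0,"dy":-30,"dz":0,"twist":0},{"claw":0,"dx":0,"dy":-50,"dz":30,"twist":0},{"claw":0,"dx":0,"dy":-50,"dz":80,"twist":0},{"claw":0,"dx":0,"dy":-50,"dz":120,"twist":0},{"claw":0,"dx":0,"dy":-50,"dz":120,"twist":0}]'
python3 - <<'E'
from h import *
im,d,K,T=snap("wrist"); P=cloud(d,K,T)
for n in ["keeper","lever_tip","loop_bar","lever_pivot"]:
   for o in nets.place_of("wrist",n)[:2]:
    u,v=np.array(o["position"])*[640,480]; print(n,round(o["confidence"],2),int(u),int(v),P[int(v),int(u)].round(4))
for v in range(125,215,6): print(v,P[v,322].round(4))
cv2.imwrite("pics/w11.png",cv2.resize(im[90:260,220:420],None,fx=3.5,fy=3.5,interpolation=cv2.INTER_CUBIC))
E
python3 w.py
```

```text
clock: 36.25
tool_pos: [0.499, -0.0094, 0.1483]
eef_rot: [0.725, 0.689, 0.003, 0.003]
contact_force: [-0.2, -0.5, 0.4]
opening: 0.008
finger_force: 0.0
keeper 0.59 314 84 [0.4995 0.089  0.1016]
keeper 0.49 314 147 [0.4967 0.055  0.0243]
lever_tip 0.58 316 146 [0.4982 0.0557 0.0255]
loop_bar 0.79 310 85 [0.4974 0.0885 0.1023]
lever_pivot 0.71 486 244 [ 0.6441 -0.0365  0.0077]
lever_pivot 0.69 315 151 [0.4972 0.0518 0.0191]
125 [0.5032 0.0698 0.0564]
131 [0.5031 0.0661 0.047 ]
137 [0.503  0.0621 0.0393]
143 [0.5029 0.0578 0.0302]
149 [0.5027 0.0532 0.0227]
155 [5.027e-01 4.750e-02 3.000e-04]
161 [ 5.024e-01  4.250e-02 -1.000e-04]
167 [5.022e-01 3.760e-02 2.000e-04]
173 [5.019e-01 3.250e-02 1.000e-04]
179 [5.017e-01 2.750e-02 4.000e-04]
185 [5.014e-01 2.230e-02 3.000e-04]
191 [ 5.011e-01  1.710e-02 -3.000e-04]
197 [5.009e-01 1.190e-02 3.000e-04]
203 [0.5006 0.0067 0.0008]
209 [ 5.003e-01  1.100e-03 -5.000e-04]
36.5 [ 0.4951 -0.0089  0.1426] [ 0.999 -0.05  -0.003] f [-0.  -0.4 -0.7] -0.002 0.0 q [-0.07  0.68 -0.01  2.05  0.01  0.42 -0.14]
```

View pics/w11.png

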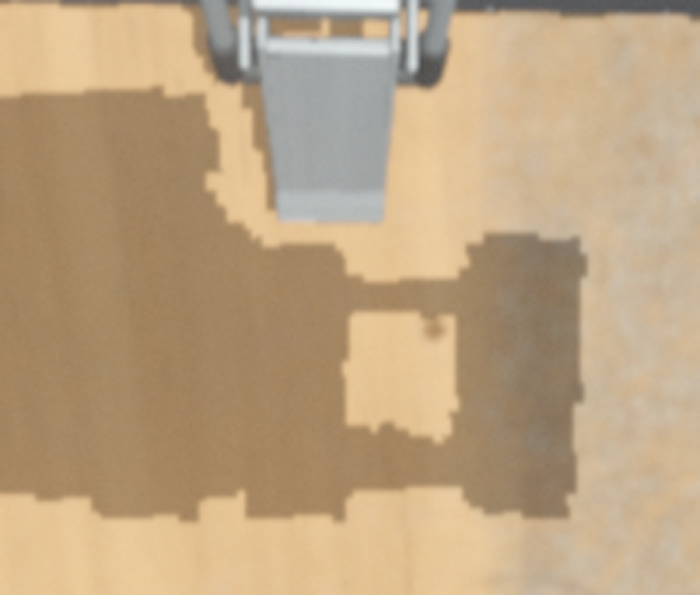

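The bar is hooked. The lever, at crop (330,130), is at about 0.46 rad, just past centre. I'll finish with the high push near the pivot.

```bash
python3 -m pendant '[{"claw":0,"dx":2,"dy":20,"dz":-40,"twist":0},{"claw":0,"dx":2,"dy":45,"dz":-79,"twist":0},{"claw":0,"dx":2,"dy":68,"dz":-79,"twist":0},{"claw":0,"dx":2,"dy":73,"dz":-79,"twist":0},{"claw":0,"dx":2,"dy":76,"dz":-79,"twist":0},{"claw":0,"dx":2,"dy":78,"dz":-79,"twist":0},{"claw":0,"dx":2,"dy":78,"dz":-79,"twist":0}]'
python3 -m pendant '[{"claw":0,"dx":0,"dy":-40,"dz":0,"twist":0},{"claw":0,"dx":0,"dy":-80,"dz":20,"twist":0},{"claw":0,"dx":0,"dy":-80,"dz":70,"twist":0},{"claw":0,"dx":0,"dy":-80,"dz":90,"twist":0},{"claw":0,"dx":0,"dy":-80,"dz":90,"twist":0}]'
cat > v.py <<'E'
from h import *
im,d,K,T=snap("wrist"); P=cloud(d,K,T)
for n in ["keeper","lever_tip","loop_bar"]:
   for o in nets.place_of("wrist",n)[:2]:
    u,v=np.array(o["position"])*[640,480]; print(n,round(o["confidence"],2),int(u),int(v),P[int(v),int(u)].round(4))
v,u=np.mgrid[0:480,0:640]
for y in range(85,215,6): print(y,P[y,318].round(4))
E
python3 v.py
```

```text
clock: 37.2
tool_pos: [0.4986, 0.0679, 0.0653]
eef_rot: [0.725, 0.689, 0.0, 0.001]
contact_force: [0.2, 0.1, 0.7]
opening: 0.003
finger_force: 0.0
clock: 37.7
tool_pos: [0.5003, -0.0124, 0.1581]
eef_rot: [0.726, 0.688, 0.003, 0.003]
contact_force: [-0.7, -1.0, 0.7]
opening: 0.008
finger_force: 0.0
keeper 0.89 310 80 [0.4988 0.0895 0.1015]
keeper 0.59 308 57 [0.4987 0.0967 0.1222]
lever_tip 0.96 311 112 [0.4968 0.0784 0.0193]
loop_bar 0.76 310 78 [0.4988 0.0905 0.101 ]
loop_bar 0.66 472 389 [0.5308 0.008  0.2462]
85 [0.503  0.0863 0.1047]
91 [0.5028 0.0843 0.0963]
97 [0.5027 0.0833 0.0754]
103 [0.5025 0.0794 0.0792]
109 [0.5024 0.0785 0.0438]
115 [0.5022 0.0762 0.0128]
121 [0.5019 0.0721 0.0006]
127 [0.5017 0.0673 0.0007]
133 [5.014e-01 6.240e-02 5.000e-04]
139 [0.5011 0.0575 0.0009]
145 [0.5009 0.0526 0.0016]
151 [0.5006 0.0475 0.0006]
157 [5.003e-01 4.240e-02 2.000e-04]
163 [ 0.5     0.0372 -0.001 ]
169 [0.4997 0.0323 0.0019]
175 [0.4994 0.027  0.0005]
181 [0.4991 0.0218 0.0011]
187 [0.4989 0.0165 0.0016]
193 [0.4985 0.011  0.0007]
199 [0.4983 0.0058 0.0015]
205 [ 4.979e-01 -0.000e+00 -1.000e-04]
211 [ 4.976e-01 -5.500e-03  2.000e-04]
```

```bash
python3 -c "
from plant import r; print(r.finish_job())"
```

```text
the job is handed in; nothing more can be done
None
```

I handed the job in with the case shut and latched: the three memory sticks are on the notebook, the eraser is on the desk, and the pens were not moved; no adapters lay in front of the laptop, and no verdict came back.

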